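# Exchange the doming block at the back of the rack

## Robot

A 6-joint arm with a two-finger parallel gripper is mounted at the origin on a cart in front of the work surface, level with it; the furniture and walls round the work are solid. World frame = base frame: x ahead of the robot, y to its left, z up, the work surface at z = 0. Lengths are in mm, angles in rad, forces in N, time in s.
With the tool pointing down it reaches from about 350 to 875 mm from the base axis. Payload 4.2 kg.
Tool frame: the origin (TCP) lies where the fingers leave the gripper's body, on its centre line; the fingertips stand 70 mm ahead of it and the grasp point (between the pads) lies 51 mm ahead of it; x points along the fingers, z is the direction in which the jaws open and shut, and the axes are right-handed (so a half turn about x gives the same grasp; the last joint's range is limited). The gripper opens to 87 mm and grips with 3 to 60 N. Pads are 19 mm wide; open, the fingers measure 117 mm over their backs; the gripper's body (75 mm by 190 mm) begins 51 mm behind the grasp point.
Start: joints at [-0.936, 0.385, 0.008, 0, -1.194, -0.259], TCP at [229.399, -581.357, 292.25] pointing down, gripper open.
Joint ranges: [-3.14, 3.14], [-1.21, 2.06], [-1.07, 1.41], [-3.16, 2.05], [-2.99, -0.16], [-3.1, 3.1]. Speed limits (rad/s): [2.79, 2.79, 3.14, 3.14, 3.14, 3.14].

## Interface

Orientations are given as a unit quaternion [w, x, y, z].
In Python, from cell import * gives the robot as it stands. The module is installed in compiled form; this text tells all that it offers.
- The arm moves only by the shell command python3 -m inch 'ROWS' [FORCE]. ROWS is JSON, a list of rows, each an object with "fingers": the opening, from -1 (shut) to 1 (fully open); "xyz": the shift along the tool's x, y, z each as a share of 30 mm, from -1 to 1, a list of three; "rotation": the turn, a rotation vector about the tool's x, y, z each as a share of 0.12 rad, from -1 to 1, a list of three. A call has exactly 5 rows; each row shifts and turns the pose as measured when the row begins, along the tool's axes as they then stand; what a row does not reach is not made up. A row lasts 1/12 s, in which the tool goes at most 41.7 mm and 7.16 degrees, less where a joint would pass 70% of its speed; a pose out of reach is approached as far as the arm can. A call with a number of a shift or a turn outside -1 to 1 is refused whole. A call with a gripper value outside its range is refused whole. The fingers move at their own pace and stop on an object; FORCE is the grip in N (left out, the last holds). Time passes only in rows, so rows that do not move let the fingers close, or fill a call up. It gives the time, the measured TCP pose, the force and the opening at its end, in the units of the state.
- state(): the state, without advancing time (a new reading comes with each control period).
- snapshot(name): name is "scene" or "top" or "wrist"; returns the picture (420x560x3 uint8, red, green, blue); there is no depth.
- camera_params(name): a dict with "intrinsics" (3x3 intrinsics, pixels), "rvec" (rotation vector, rad) and "tvec" (3), from world to camera coordinates, as OpenCV has them; the wrist camera has in their place "hand_eye" (4x4, takes a point from camera to tool coordinates, whose origin is the TCP and whose axes are the tool frame's). Camera axes: x right, y down, z forward; pixel columns grow to the right and rows downward; lengths in mm; the calibration is good to about 2 mm. A picture is of the moment at which its call begins: read the wrist's pose just before it. camera_params takes no time and is no camera call.
- job_done(): hands the job in, once; it reports no verdict.
The state is a dict: "time": time; "qpos": joint angles; "qd": joint speeds; "effort": joint torques, N m; "position": TCP position; "orientation": TCP orientation; "ft_force": force on the tool from outside, world axes, zero at the start; "moment": the same for the moment, N m; "opening": opening from 0.0 (shut) to 1.0 (fully open).
Only numpy, scipy, OpenCV 4.12 (cv2) and the standard library are available. Lean on these libraries where they do the work, as an engineer would, in place of code of your own. Each camera call takes 0.05 s, during which the arm holds its last target.

## Task

In the dead-end wooden rack a glass jar and a metal canister stand in front of the steel doming block. Clear the jar and the canister out onto the shallow wooden tray, then set the doming block in the middle of the black rubber pad and put the small round lidded pot from the worktop upright in its place, in the middle of the rack's narrow back bay. Only then put the jar and the canister back upright in the rack, each exactly where it stood at the start, and do not knock anything over on the way.

Things in the scene. Friction and masses are not known exactly. Their poses are not given: they have to be found in the camera images.
- jar_c (a point): centre of a clear glass jar with a black screw lid: 68 mm diameter, 88 mm tall (this point 44 mm above its underside); the lid is 65 mm in diameter and takes the top 17 mm. z is its upright axis. Starts upright in one of the two places in the rack in front of the block
- canister_c (a point): centre of a plain aluminium canister with a ribbed screw cap: 48 mm diameter, 86 mm tall (this point 43 mm above its underside). z is its upright axis. Starts upright in the other of the two places in front of the block
- block_c (a point): centre of a steel doming block, a 46 mm cube with round hollows, 0.7 kg (this point 23 mm above its underside); its faces are square to its x and y axes. Starts in the rack's back bay, faces roughly square to the rack
- pot_c (a point): centre of a small squat copper-coloured metal pot with a lid: 34 mm diameter, 38 mm tall (this point 19 mm above its underside). z is its upright axis. Starts on the open worktop. (Another pot, a slimmer yellow brass one, stands far to the right and is not part of the job)
- rack: fixed dead-end wooden rack, 250 (x) by 106 (y) mm; origin at the centre of its underside, floor 6 mm above the worktop. A lane runs along x, open at the -x end (towards the robot). Front part: x -125 to +24 mm, 88 mm wide, side walls 31 mm high; jar and canister stand on its centre line, at about x -81 and x -9 mm. Behind it: the back bay
- bay (a point): middle of the back bay, on the rack's floor (6 mm above the worktop), 58 mm towards +x from the rack's origin, where the block stands at first; axes as the rack's. The bay is 64 mm wide (y) between side walls 50 mm high (from the worktop); its end wall, 28 mm high, is 59 mm beyond this point (36 mm behind the block). Grip along the lane here
- tray: fixed shallow light-wood tray for parking things, 160 (x) by 95 (y) mm; origin at the centre of its underside; floor 5 mm above the worktop, rim 6 mm wide and 12 mm high all round (inside 148 by 83 mm)
- pad: fixed flat black rubber pad, 90 by 90 mm, 8 mm thick; origin at the centre of its underside

How it is judged (in metres and radians):
On the way, in this order (a step that is already met when the one before it is completed fails the run):
1. the jar and the canister both stand upright on the tray while the block is still in the bay (angle between each of jar_c, canister_c's own z axis and vertical below 0.12 rad and x of jar_c in the frame of tray between -0.07 and 0.07 m and y of jar_c in the frame of tray between -0.04 and 0.04 m and z of jar_c in the frame of tray between 0.045 and 0.053 m and x of canister_c in the frame of tray between -0.07 and 0.07 m and y of canister_c in the frame of tray between -0.04 and 0.04 m and z of canister_c in the frame of tray between 0.044 and 0.052 m and distance of block_c from where it was at the start of the episode below 0.02 m), for 0.2 s.
2. the block stands in the middle of the pad, the jar and the canister still on the tray (angle between each of jar_c, canister_c, block_c's own z axis and vertical below 0.12 rad and x of jar_c in the frame of tray between -0.07 and 0.07 m and y of jar_c in the frame of tray between -0.04 and 0.04 m and z of jar_c in the frame of tray between 0.045 and 0.053 m and x of canister_c in the frame of tray between -0.07 and 0.07 m and y of canister_c in the frame of tray between -0.04 and 0.04 m and z of canister_c in the frame of tray between 0.044 and 0.052 m and horizontal distance between block_c and pad below 0.015 m and z of block_c in the frame of pad below 0.035 m), for 0.2 s.
3. the pot stands in the middle of the bay, the jar and the canister still on the tray (all of step 2 and angle between pot_c's own z axis and vertical below 0.12 rad and horizontal distance between pot_c and bay below 0.015 m and z of pot_c in the frame of rack below 0.029 m), for 0.2 s.
At the end, for the whole second after the job is handed in: The block stands on the pad within 15 mm of its middle, the pot stands upright on the rack's floor within 15 mm of the middle of the bay, the jar and the canister stand upright in the rack each within 15 mm of where it was at the start; all released and at rest (angle between each of block_c, pot_c, jar_c, canister_c's own z axis and vertical below 0.12 rad and horizontal distance between block_c and pad below 0.015 m and z of block_c in the frame of pad below 0.035 m and horizontal distance between pot_c and bay below 0.015 m and z of pot_c in the frame of rack below 0.029 m and distance of each of jar_c, canister_c from where it was at the start of the episode below 0.015 m and linear speed of each of jar, canister, block, pot below 0.02 m/s); the robot touches nothing.
It fails at once if the jar, the canister, the block or the pot is knocked over (angle between any of jar_c, canister_c, block_c, pot_c's own z axis and vertical above 0.7 rad).
It also fails if it takes over 134 s, if anything falls off the work surface, if the arm or the gripper's body presses on something with over 40 N, if the wrist force passes 120 N, or if a joint passes its speed limit or range.

## Working session

There is one attempt and no reset: what is moved stays moved. The work goes in short steps, Python scripts to look and compute and a shell command to move; the robot and the scene stay as the last step left them, time stands still between calls to the robot, and variables do not carry over. Pictures are saved under pics/ and viewed, and the job is handed in when it is done.

```bash
mkdir -p pics; ls; python3 - <<'E'
from cell import *
import cv2
s=state();print(s)
for n in("scene","top","wrist"):
    cv2.imwrite(f"pics/{n}0.png",cv2.cvtColor(snapshot(n),cv2.COLOR_RGB2BGR)); print(n,camera_params(n))
E
```

```text
pics
{'time': 0.0, 'qpos': array([-9.36354055e-01,  3.85562092e-01,  6.63121168e-03, -5.32103150e-04,
       -1.19399924e+00, -2.58603381e-01]), 'qd': array([-1.35156812e-04, -1.09982969e-03,  4.78571211e-04,  1.33608996e-03,
       -4.92942666e-04,  8.75228453e-05]), 'effort': array([ 9.56278454e-04, -3.90662241e+01,  1.87404782e+01,  4.21992525e+00,
        1.10407703e-02, -1.89283428e-04]), 'position': array([ 229.27380808, -580.94146165,  291.15329336]), 'orientation': array([ 0.39826267, -0.58391243,  0.39743128,  0.58521919]), 'ft_force': array([-0.59634623,  0.19453876, -0.14437423]), 'moment': array([-0.01079373,  0.01233451, -0.00516537]), 'opening': 0.9990513597405082}
scene {'intrinsics': array([[494.52827638,   0.        , 281.62199044],
       [  0.        , 494.52827638, 214.63681917],
       [  0.        ,   0.        ,   1.        ]]), 'rvec': array([ 0.99250758, -2.55536458,  0.92305748]), 'tvec': array([542.95286584, 156.09786618, 802.18330232])}
top {'intrinsics': array([[481.85116355,   0.        , 278.43499574],
       [  0.        , 481.85116355, 211.14994626],
       [  0.        ,   0.        ,   1.        ]]), 'rvec': array([ 2.17026632, -2.13754536,  0.18808044]), 'tvec': array([231.06620083, 499.93960934, 840.48969853])}
wrist {'intrinsics': array([[328.09559685,   0.        , 275.44377533],
       [  0.        , 328.09559685, 216.31792116],
       [  0.        ,   0.        ,   1.        ]]), 'hand_eye': array([[ 7.90032961e-04, -2.73707428e-01,  9.61812674e-01,
        -9.23084496e+01],
       [ 1.72934749e-04, -9.61812922e-01, -2.73707641e-01,
         7.49435898e+01],
       [ 9.99999673e-01,  3.82568891e-04, -7.12530386e-04,
         4.33854510e-01],
       [ 0.00000000e+00,  0.00000000e+00,  0.00000000e+00,
         1.00000000e+00]])}
```

View pics/scene0.png

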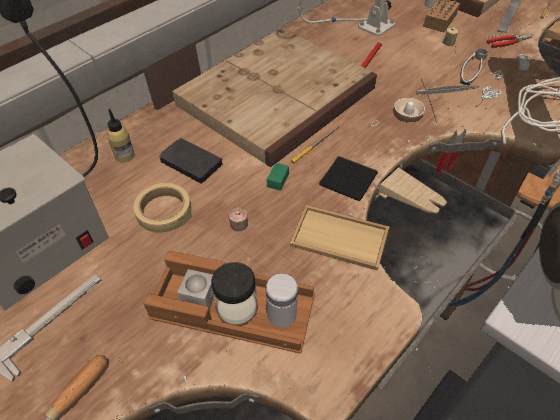

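View pics/top0.png

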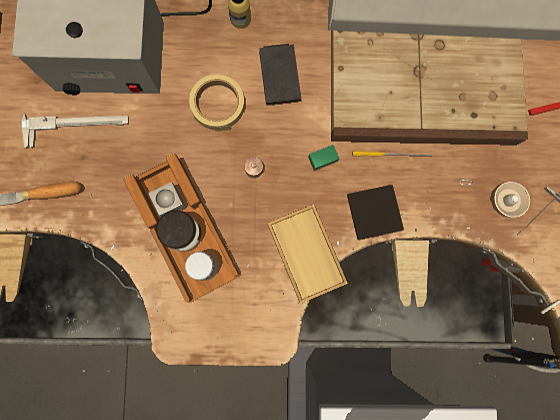

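View pics/wrist0.png

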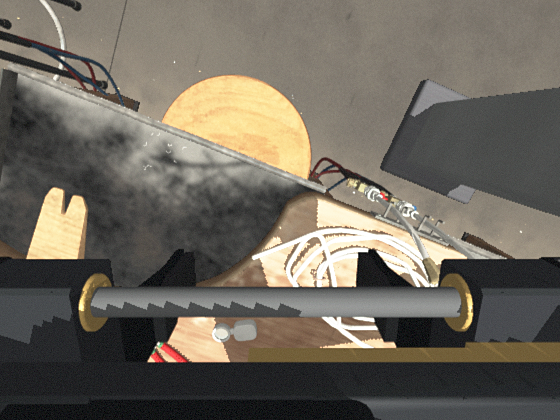

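```bash
cat > h.py <<'E'
import numpy as np,cv2
from cell import *
def cam(n):
    p=camera_params(n);K=np.array(p["intrinsics"])
    if n=="wrist":
        from scipy.spatial.transform import Rotation as R
        s=state();q=s["orientation"];T=np.eye(4);T[:3,:3]=R.from_quat([q[1],q[2],q[3],q[0]]).as_matrix();T[:3,3]=s["position"]
        M=T@np.array(p["hand_eye"]);return K,M[:3,:3],M[:3,3]
    Rm=cv2.Rodrigues(np.array(p["rvec"]))[0];return K,Rm.T,-Rm.T@np.array(p["tvec"])
def ray(c,uv,z):
    K,R,o=c;d=R@np.linalg.inv(K)@np.array([uv[0],uv[1],1.]);return (o+d*(z-o[2])/d[2])[:2]
def proj(c,P):
    K,R,o=c;v=K@(R.T@(np.array(P,float)-o));return v[:2]/v[2]
E
python3 - <<'E'
import cv2
a=cv2.imread('pics/top0.png')
cv2.imwrite('pics/topz.png',cv2.resize(a[140:310,110:310],None,fx=3.5,fy=3.5,interpolation=cv2.INTER_CUBIC))
a=cv2.imread('pics/scene0.png')
cv2.imwrite('pics/scz.png',cv2.resize(a[195:355,130:330],None,fx=3.5,fy=3.5,interpolation=cv2.INTER_CUBIC))
a=cv2.imread('pics/top0.png')
cv2.imwrite('pics/topz2.png',cv2.resize(a[140:310,240:440],None,fx=3.5,fy=3.5,interpolation=cv2.INTER_CUBIC))
E
```

```text
(no output)
```

View pics/topz.png

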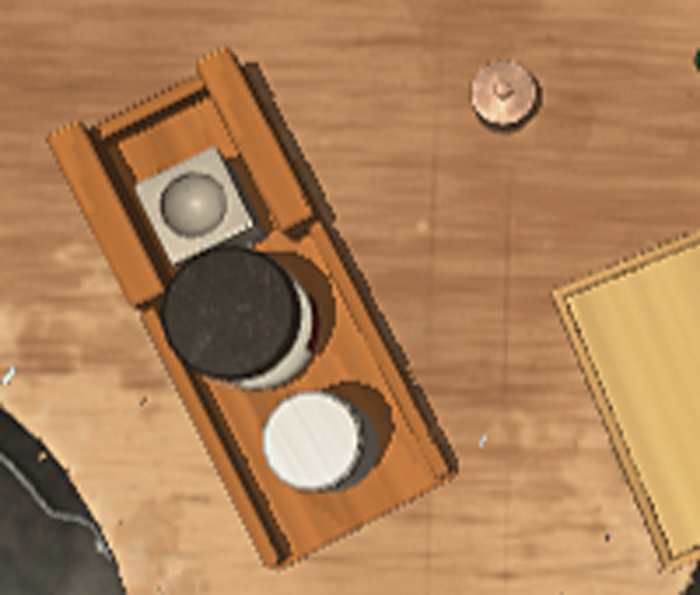

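View pics/scz.png

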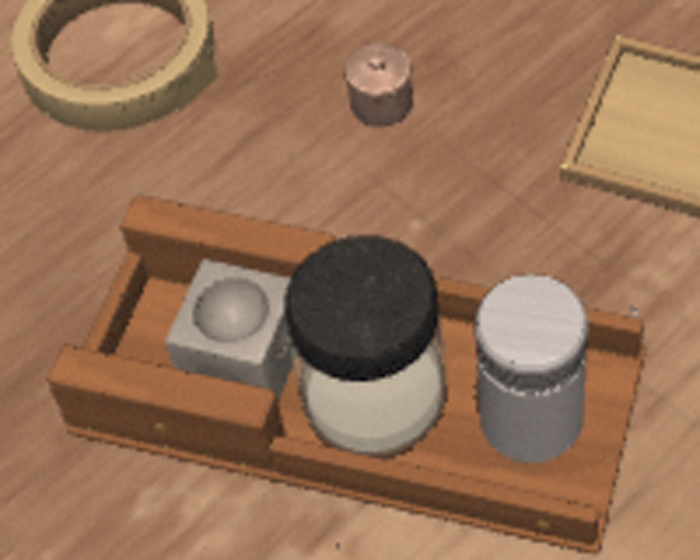

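View pics/topz2.png

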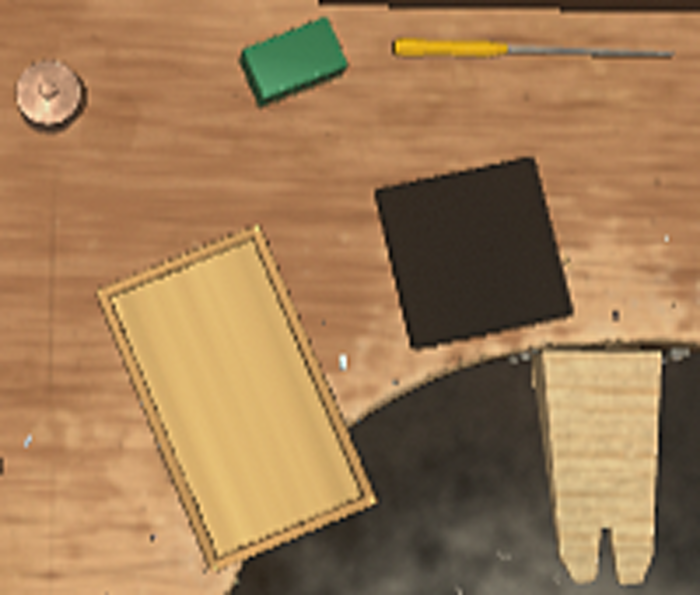

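```bash
python3 - <<'E'
from h import *
c=cam("top");s=cam("scene")
print("campos",c[2],s[2])
f=lambda x,y:(( x+.5)/3.5-.5+110,(y+.5)/3.5-.5+140)
g=lambda x,y:((x+.5)/3.5-.5+240,(y+.5)/3.5-.5+140)
h=lambda x,y:((x+.5)/3.5-.5+130,(y+.5)/3.5-.5+195)
def quad(n,pts,z,ff,cc):
    P=np.array([ray(cc,ff(*p),z) for p in pts]);m=P.mean(0)
    e=[np.linalg.norm(P[i]-P[i-1]).round(1) for i in range(4)]
    a=[np.degrees(np.arctan2(*(P[i]-P[i-1])[::-1])).round(1) for i in range(4)]
    print(n,P.round(1).tolist(),m.round(1),e,a)
quad("tray",[(98,292),(258,227),(376,502),(210,572)],12,g,c)
quad("pad",[(376,190),(533,157),(573,314),(413,349)],8,g,c)
quad("block",[(136,187),(218,150),(257,228),(177,266)],52,f,c)
print("potT",ray(c,f(504,91),38),"S",ray(s,h(379,65),36))
print("jarT",ray(c,f(231,314),94),"S",ray(s,h(362,300),94))
print("canT",ray(c,f(312,440),92),"S",ray(s,h(531,322),92))
for n,p,z in [("BL",(50,135),50),("BR",(228,47),50),("FR",(457,470),31),("FL",(270,565),31)]: print(n,ray(c,f(*p),z))
for n,p,z in [("scene BR",(137,197),50),("BL",(60,348),50),("FL",(603,520),31),("FR",(643,320),31)]: print(n,ray(s,h(*p),z))
quad("blockS",[(203,262),(290,278),(255,360),(170,342)],52,h,s)
E
```

```text
campos [364.94642792 258.33235051 899.90701571] [133.61569768 655.65700895 717.58145239]
tray [[477.1, 257.9], [513.5, 172.9], [368.9, 110.8], [331.9, 197.4]] [422.9 184.7] [np.float64(157.3), np.float64(92.4), np.float64(157.4), np.float64(94.2)] [np.float64(22.6), np.float64(-66.8), np.float64(-156.7), np.float64(113.1)]
pad [[535.6, 108.7], [555.3, 23.0], [469.9, 3.4], [449.8, 89.7]] [502.7  56.2] [np.float64(87.9), np.float64(87.9), np.float64(87.6), np.float64(88.6)] [np.float64(12.5), np.float64(-77.0), np.float64(-167.0), np.float64(103.1)]
block [[522.3, 470.6], [542.3, 430.0], [502.3, 408.5], [482.2, 447.8]] [512.3 439.2] [np.float64(46.2), np.float64(45.2), np.float64(45.4), np.float64(44.2)] [np.float64(29.5), np.float64(-63.8), np.float64(-151.7), np.float64(117.1)]
potT [579.49361775 285.29811514] S [578.13345917 288.89764414]
jarT [453.61996261 411.6340034 ] S [452.8075919  415.40778075]
canT [394.35378597 371.05374294] S [393.69104747 374.32462893]
BL [548.91728443 516.18236211]
BR [597.04267291 427.80377911]
FR [382.41236836 305.29606523]
FL [333.57640373 398.29228462]
scene BR [595.16359073 430.61472072]
BL [556.11974419 506.01581502]
FL [330.63236726 398.13194668]
FR [381.68990416 311.30221635]
blockS [[542.8, 434.2], [507.0, 413.2], [486.7, 452.4], [521.3, 471.7]] [514.5 442.9] [np.float64(43.2), np.float64(41.6), np.float64(44.1), np.float64(39.6)] [np.float64(-60.2), np.float64(-149.6), np.float64(117.3), np.float64(29.2)]
```

```bash
cat > p.py <<'E'
import sys
from h import *
from scipy.spatial.transform import Rotation as R
# p.py gx gy gz yaw(deg of jaw axis): needed shift in tool axes (units) for grasp point & turn
s=state();q=s["orientation"];M=R.from_quat([q[1],q[2],q[3],q[0]]).as_matrix()
g=s["position"]+51*M[:,0]
print("t%.2f"%s["time"],"grasp pt",g.round(1),"jaw yaw %.1f"%np.degrees(np.arctan2(M[1,2],M[0,2])),"op %.1f"%(87*s["opening"]),"F",s["ft_force"].round(1),"q",s["qpos"].round(2))
if len(sys.argv)>4:
    x,y,z,a=map(float,sys.argv[1:5])
    d=np.array([x,y,z])-g
    c=np.degrees(np.arctan2(M[1,2],M[0,2]));da=(a-c+90)%180-90
    ra=np.radians(c+da);tz=np.array([np.cos(ra),np.sin(ra),0]);tx=np.array([0,0,-1.]);T=np.c_[tx,np.cross(tz,tx),tz]
    rv=R.from_matrix(M.T@T).as_rotvec()
    print("now-axes shift units",(M.T@d/30).round(2),"rot units",(rv/.12).round(2))
    print("target-axes shift units",(T.T@(np.array([x,y,z])-51*T[:,0]-s["position"])/30).round(2), "dist mm",d.round(1))
E
python3 p.py 450 0 240 -60.8;python3 p.py 394 372 240 -60.8
```

```text
t0.15 grasp pt [ 229.3 -581.   240.4] jaw yaw 111.5 op 87.0 F [ 0.1 -0.5  0.1] q [-0.94  0.39  0.01 -0.   -1.19 -0.26]
now-axes shift units [  0.04 -13.95  15.32] rot units [-1.12  0.01  0.  ]
target-axes shift units [ 1.000e-02 -1.587e+01  1.332e+01] dist mm [ 2.207e+02  5.810e+02 -4.000e-01]
t0.15 grasp pt [ 229.3 -581.   240.4] jaw yaw 111.5 op 87.0 F [ 0.1 -0.5  0.1] q [-0.94  0.39  0.01 -0.   -1.19 -0.26]
now-axes shift units [  0.06 -16.76  27.54] rot units [-1.12  0.01  0.  ]
target-axes shift units [ 1.000e-02 -2.029e+01  2.505e+01] dist mm [ 1.647e+02  9.530e+02 -4.000e-01]
```

```bash
python3 -m inch '[{"fingers":1,"xyz":[0,-0.95,1],"rotation":[-0.2,0,0]},{"fingers":1,"xyz":[0,-0.95,1],"rotation":[-0.2,0,0]},{"fingers":1,"xyz":[0,-0.95,1],"rotation":[-0.2,0,0]},{"fingers":1,"xyz":[0,-0.95,1],"rotation":[-0.2,0,0]},{"fingers":1,"xyz":[0,-0.95,1],"rotation":[-0.3,0,0]}]' 30; python3 p.py 450 0 240 -60.8
```

```text
time: 0.57
position: [296.7, -387.1, 286.2]
orientation: [0.361, -0.606, 0.36, 0.611]
ft_force: [2.4, -0.0, 0.2]
opening: 1.001
t0.57 grasp pt [ 296.4 -386.8  235.2] jaw yaw 118.7 op 87.1 F [ 2.4 -0.   0.2] q [-0.58  0.16 -0.32 -0.   -1.1  -0.49]
now-axes shift units [ -0.13 -10.68   8.86] rot units [-0.08  0.06 -0.02]
target-axes shift units [ -0.16 -10.76   8.77] dist mm [153.6 386.8   4.8]
```

```bash
python3 -m inch '[{"fingers":1,"xyz":[0,-1,1],"rotation":[0,0,0]},{"fingers":1,"xyz":[0,-1,1],"rotation":[0,0,0]},{"fingers":1,"xyz":[0,-1,1],"rotation":[0,0,0]},{"fingers":1,"xyz":[0,-1,1],"rotation":[0,0,0]},{"fingers":1,"xyz":[0,-1,1],"rotation":[0,0,0]}]' 30; python3 p.py 400 350 240 -60.8
```

```text
time: 0.98
position: [352.3, -186.3, 286.1]
orientation: [0.362, -0.605, 0.36, 0.611]
ft_force: [1.1, -0.3, -0.5]
opening: 1.001
t0.98 grasp pt [ 352.  -186.   235.1] jaw yaw 118.6 op 87.1 F [ 1.1 -0.3 -0.5] q [-0.08 -0.01 -0.5  -0.01 -1.08 -0.99]
now-axes shift units [-0.07 -9.95 14.92] rot units [-0.09  0.06 -0.02]
target-axes shift units [ -0.16 -10.11  14.83] dist mm [ 48.  536.    4.9]
```

```bash
python3 -m inch '[{"fingers":1,"xyz":[0,-1,1],"rotation":[0,0,0]},{"fingers":1,"xyz":[0,-1,1],"rotation":[0,0,0]},{"fingers":1,"xyz":[0,-1,1],"rotation":[0,0,0]},{"fingers":1,"xyz":[0,-1,1],"rotation":[0,0,0]},{"fingers":1,"xyz":[0,-1,1],"rotation":[0,0,0]}]' 30; python3 p.py 400 350 240 -60.8
```

```text
time: 1.4
position: [407.4, 14.8, 288.0]
orientation: [0.363, -0.606, 0.359, 0.61]
ft_force: [1.2, -1.8, 0.2]
opening: 1.003
t1.40 grasp pt [407.3  15.2 237. ] jaw yaw 118.6 op 87.3 F [ 1.2 -1.8  0.2] q [ 0.43  0.01 -0.48 -0.01 -1.08 -1.5 ]
now-axes shift units [-0.02 -5.13  9.91] rot units [-0.08  0.06  0.01]
target-axes shift units [-0.1  -5.23  9.87] dist mm [ -7.3 334.8   3. ]
```

```bash
python3 -m inch '[{"fingers":1,"xyz":[0,-0.7,1],"rotation":[0,0,0]},{"fingers":1,"xyz":[0,-0.7,1],"rotation":[0,0,0]},{"fingers":1,"xyz":[0,-0.7,1],"rotation":[0,0,0]},{"fingers":1,"xyz":[0,-0.7,1],"rotation":[0,0,0]},{"fingers":1,"xyz":[0,-0.7,1],"rotation":[0,0,0]}]' 30; python3 p.py 400 350 240 -60.8
```

```text
time: 1.82
position: [426.3, 207.3, 289.7]
orientation: [0.362, -0.607, 0.358, 0.61]
ft_force: [0.9, -0.1, 0.6]
opening: 0.999
t1.82 grasp pt [426.2 207.7 238.7] jaw yaw 118.8 op 86.9 F [ 0.9 -0.1  0.6] q [ 0.79  0.13 -0.35 -0.01 -1.09 -1.86]
now-axes shift units [-0.01 -1.52  4.58] rot units [-0.06  0.06  0.02]
target-axes shift units [-0.04 -1.56  4.58] dist mm [-26.2 142.3   1.3]
```

```bash
python3 -m inch '[{"fingers":1,"xyz":[0,-0.4,1],"rotation":[0,0,0]},{"fingers":1,"xyz":[0,-0.4,1],"rotation":[0,0,0]},{"fingers":1,"xyz":[0,-0.4,1],"rotation":[0,0,0]},{"fingers":1,"xyz":[0,-0.4,1],"rotation":[0,0,0]},{"fingers":1,"xyz":[0,0,0.4],"rotation":[0,0,0]}]' 30; python3 p.py 394 372 240 -60.8; python3 - <<'E'
from h import *
cv2.imwrite("pics/w1.png",cv2.cvtColor(snapshot("wrist"),cv2.COLOR_RGB2BGR))
c=cam("wrist");np.savez("pics/w1.npz",K=c[0],R=c[1],o=c[2])
E
python3 p.py 394 372 240 -60.8
```

```text
time: 2.23
position: [403.0, 357.5, 289.2]
orientation: [0.361, -0.608, 0.357, 0.611]
ft_force: [-0.4, 0.5, 0.6]
opening: 1.002
t2.23 grasp pt [402.9 357.9 238.2] jaw yaw 119.1 op 87.1 F [-0.4  0.5  0.6] q [ 1.02  0.24 -0.21 -0.01 -1.12 -2.09]
now-axes shift units [-0.06  0.03  0.56] rot units [-0.02  0.06  0.02]
target-axes shift units [-0.06  0.02  0.57] dist mm [-8.9 14.1  1.8]
t2.28 grasp pt [402.  357.9 238. ] jaw yaw 119.1 op 86.8 F [-0.7  1.5 -0.1] q [ 1.03  0.24 -0.21 -0.01 -1.12 -2.09]
now-axes shift units [-0.06  0.    0.54] rot units [-0.01  0.06  0.01]
target-axes shift units [-0.07 -0.    0.55] dist mm [-8.  14.1  2. ]
```

View pics/w1.png

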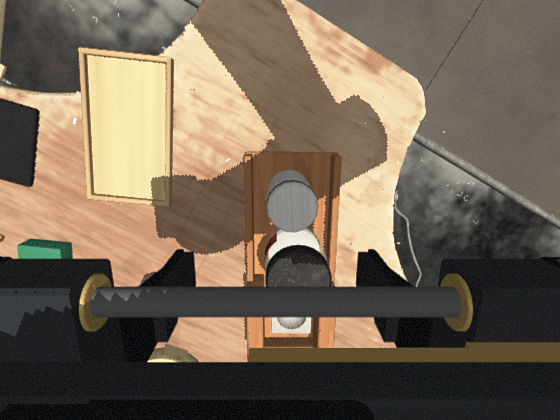

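```bash
python3 - <<'E'
from h import *
d=np.load("pics/w1.npz");c=(d["K"],d["R"],d["o"])
print(c[2])
print("can",ray(c,(292.5,204),92),"edges",ray(c,(267.5,204),92),ray(c,(317.5,204),92))
print("jar lid edges",ray(c,(266,279),94),ray(c,(332,279),94),ray(c,(298.5,245),94))
print("rack FR,FL",ray(c,(245,154),31),ray(c,(340,154),31))
print("block back corners",ray(c,(272,335),52),ray(c,(312,335),52))
print("tray z12",[ray(c,p,12).round(1).tolist() for p in [(80,48),(173,57),(169,206),(86,198)]])
E
python3 - <<'E'
import cv2
a=cv2.imread('pics/w1.png')
cv2.imwrite('pics/w1z.png',cv2.resize(a[145:345,225:365],None,fx=4,fy=3,interpolation=cv2.INTER_CUBIC))
E
```

```text
[336.61747819 320.80984727 381.15175037]
can [390.3535485  370.56729332] edges [401.35449131 350.73559487] [379.34151228 390.41899017]
jar lid edges [466.77332252 384.9827838 ] [436.00260684 440.67209644] [421.42532728 394.79339896]
rack FR,FL [379.01528252 310.32534328] [330.37662525 397.80248493]
block back corners [545.36746426 434.87097458] [522.88908615 475.68756136]
tray z12 [[368.6, 113.8], [330.2, 199.7], [476.6, 260.5], [514.1, 173.5]]
```

View pics/w1z.png

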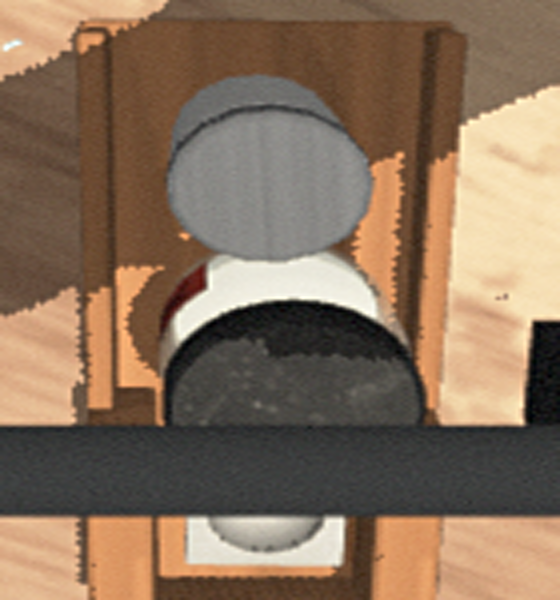

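```bash
python3 p.py 392.5 372 60 -60.8; python3 -m inch '[{"fingers":1,"xyz":[0.5,0,0.6],"rotation":[0,0,0]},{"fingers":1,"xyz":[1,0,0],"rotation":[0,0,0]},{"fingers":1,"xyz":[1,0,0],"rotation":[0,0,0]},{"fingers":1,"xyz":[0.7,0,0],"rotation":[0,0,0]},{"fingers":1,"xyz":[0,0,0],"rotation":[0,0,0]}]' 30; python3 p.py 392.5 372 60 -60.8
```

```text
t2.28 grasp pt [402.  357.9 238. ] jaw yaw 119.1 op 86.8 F [-0.7  1.5 -0.1] q [ 1.03  0.24 -0.21 -0.01 -1.12 -2.09]
now-axes shift units [5.94 0.06 0.52] rot units [-0.01  0.06  0.01]
target-axes shift units [5.93 0.04 0.58] dist mm [  -9.5   14.1 -178. ]
time: 2.7
position: [391.9, 374.9, 191.2]
orientation: [0.361, -0.608, 0.355, 0.612]
ft_force: [-0.2, -0.7, -0.1]
opening: 1.005
t2.70 grasp pt [391.9 375.4 140.2] jaw yaw 119.2 op 87.4 F [-0.2 -0.7 -0.1] q [ 1.06  0.34 -0.34 -0.01 -0.89 -2.12]
now-axes shift units [ 2.67  0.05 -0.13] rot units [0.01 0.07 0.04]
target-axes shift units [ 2.67  0.03 -0.09] dist mm [  0.6  -3.4 -80.2]
```

```bash
python3 -m inch '[{"fingers":1,"xyz":[0.8,0.05,-0.13],"rotation":[0,0.05,0]},{"fingers":1,"xyz":[0.8,0,0],"rotation":[0,0,0]},{"fingers":1,"xyz":[0.8,0,0],"rotation":[0,0,0]},{"fingers":1,"xyz":[0.3,0,0],"rotation":[0,0,0]},{"fingers":1,"xyz":[0,0,0],"rotation":[0,0,0]}]' 30; python3 p.py 392.5 372 60 -60.8
python3 - <<'E'
from h import *
cv2.imwrite("pics/w2.png",cv2.cvtColor(snapshot("wrist"),cv2.COLOR_RGB2BGR))
E
```

```text
time: 3.12
position: [395.0, 370.5, 112.5]
orientation: [-0.361, 0.611, -0.354, -0.609]
ft_force: [1.0, -0.1, 0.5]
opening: 1.0
t3.12 grasp pt [395.4 370.9  61.5] jaw yaw 119.2 op 87.0 F [ 1.  -0.1  0.5] q [ 1.05  0.44 -0.43  0.   -0.69 -2.12]
now-axes shift units [0.05 0.07 0.08] rot units [0.   0.03 0.08]
target-axes shift units [0.05 0.05 0.09] dist mm [-2.9  1.1 -1.5]
```

View pics/w2.png

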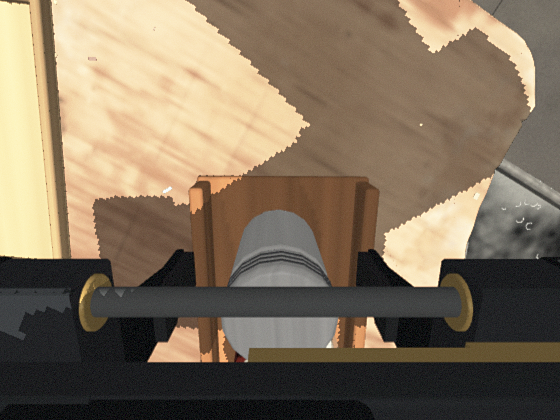

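```bash
python3 -m inch '[{"fingers":-1,"xyz":[0,0,0.05],"rotation":[0,0,0]},{"fingers":-1,"xyz":[0,0,0],"rotation":[0,0,0]},{"fingers":-1,"xyz":[0,0,0],"rotation":[0,0,0]},{"fingers":-1,"xyz":[0,0,0],"rotation":[0,0,0]},{"fingers":-1,"xyz":[0,0,0],"rotation":[0,0,0]}]' 25; python3 p.py 392.5 372 60 -60.8
```

```text
time: 3.58
position: [396.6, 374.9, 120.2]
orientation: [-0.366, 0.611, -0.349, -0.609]
ft_force: [0.3, 0.4, 0.2]
opening: 0.706
t3.58 grasp pt [397.3 375.8  69.2] jaw yaw 119.3 op 61.4 F [0.3 0.4 0.2] q [ 1.06  0.43 -0.42  0.01 -0.7  -2.12]
now-axes shift units [ 0.3   0.21 -0.04] rot units [0.01 0.08 0.18]
target-axes shift units [ 0.31  0.17 -0.02] dist mm [-4.8 -3.8 -9.2]
```

```bash
python3 -m inch '[{"fingers":-1,"xyz":[0.2,0.1,0],"rotation":[0,0.08,0.15]},{"fingers":-1,"xyz":[0.1,0.05,0],"rotation":[0,0,0]},{"fingers":-1,"xyz":[0.05,0.03,0],"rotation":[0,0,0]},{"fingers":-1,"xyz":[0.05,0,0],"rotation":[0,0,0]},{"fingers":-1,"xyz":[0.05,0,0],"rotation":[0,0,0]}]' 25; python3 p.py 392.5 372 60 -60.8
```

```text
time: 4.0
position: [393.2, 373.5, 112.4]
orientation: [-0.359, 0.613, -0.355, -0.609]
ft_force: [-3.3, -1.9, 11.9]
opening: 0.546
t4.00 grasp pt [393.6 373.6  61.4] jaw yaw 119.4 op 47.5 F [-3.3 -1.9 11.9] q [ 1.06  0.45 -0.42  0.01 -0.7  -2.12]
now-axes shift units [ 0.05  0.06 -0.03] rot units [ 0.04 -0.01  0.06]
target-axes shift units [ 0.05  0.04 -0.03] dist mm [-1.1 -1.6 -1.4]
```

```bash
python3 -m inch '[{"fingers":-1,"xyz":[-0.5,0,0],"rotation":[0,0,0]},{"fingers":-1,"xyz":[-0.8,0,0],"rotation":[0,0,0]},{"fingers":-1,"xyz":[-0.8,0,0],"rotation":[0,0,0]},{"fingers":-1,"xyz":[-0.5,0,0],"rotation":[0,0,0]},{"fingers":-1,"xyz":[0,0,0],"rotation":[0,0,0]}]' 25; python3 p.py 461 202.4 61 119
```

```text
time: 4.42
position: [390.4, 371.2, 189.3]
orientation: [-0.355, 0.612, -0.359, -0.609]
ft_force: [-0.4, 0.5, -1.4]
opening: 0.548
t4.42 grasp pt [390.4 370.8 138.3] jaw yaw 119.4 op 47.6 F [-0.4  0.5 -1.4] q [ 1.06  0.34 -0.35  0.   -0.89 -2.12]
now-axes shift units [ 2.61  0.7  -6.03] rot units [ 0.06 -0.05 -0.02]
target-axes shift units [ 2.58  0.67 -6.06] dist mm [  70.6 -168.4  -77.3]
```

```bash
python3 -m inch '[{"fingers":-1,"xyz":[0,0.13,-0.7],"rotation":[0,0,0]},{"fingers":-1,"xyz":[0,0.13,-1],"rotation":[0,0,0]},{"fingers":-1,"xyz":[0,0.13,-1],"rotation":[0,0,0]},{"fingers":-1,"xyz":[0,0.13,-1],"rotation":[0,0,0]},{"fingers":-1,"xyz":[0,0.13,-1],"rotation":[0,0,0]}]' 25; python3 p.py 461 202.4 61 119
```

```text
time: 4.83
position: [440.9, 238.5, 184.3]
orientation: [-0.351, 0.612, -0.357, -0.612]
ft_force: [-0.2, -0.3, -1.5]
opening: 0.547
t4.83 grasp pt [440.7 238.2 133.3] jaw yaw 119.9 op 47.6 F [-0.2 -0.3 -1.5] q [ 0.82  0.29 -0.44  0.   -0.85 -1.87]
now-axes shift units [ 2.42 -0.01 -1.36] rot units [ 0.13 -0.04 -0.06]
target-axes shift units [ 2.41 -0.   -1.38] dist mm [ 20.3 -35.8 -72.3]
```

```bash
python3 -m inch '[{"fingers":-1,"xyz":[0.2,0.1,-0.7],"rotation":[0,0,0]},{"fingers":-1,"xyz":[0.2,0,-0.3],"rotation":[0,0,0]},{"fingers":-1,"xyz":[0.2,0,0],"rotation":[0,0,0]},{"fingers":-1,"xyz":[0.2,0,0],"rotation":[0,0,0]},{"fingers":-1,"xyz":[0.05,0,0],"rotation":[0,0,0]}]' 25; python3 p.py 461 202.4 61 119
```

```text
time: 5.25
position: [451.5, 203.6, 151.4]
orientation: [0.35, -0.609, 0.363, 0.612]
ft_force: [-0.5, 0.5, -0.8]
opening: 0.547
t5.25 grasp pt [450.8 202.9 100.4] jaw yaw 119.4 op 47.6 F [-0.5  0.5 -0.8] q [ 0.75  0.33 -0.48  0.   -0.77 -1.81]
now-axes shift units [ 1.31 -0.31 -0.18] rot units [ 0.06 -0.04 -0.15]
target-axes shift units [ 1.31 -0.26 -0.19] dist mm [ 10.2  -0.5 -39.4]
```

```bash
python3 -m inch '[{"fingers":-1,"xyz":[0.4,-0.26,-0.15],"rotation":[0,0,-0.15]},{"fingers":-1,"xyz":[0.4,-0.05,0],"rotation":[0,0,0]},{"fingers":-1,"xyz":[0.35,0,0],"rotation":[0,0,0]},{"fingers":-1,"xyz":[0.15,0,0],"rotation":[0,0,0]},{"fingers":-1,"xyz":[0.05,0,0],"rotation":[0,0,0]}]' 25; python3 p.py 461 202.4 61 119
```

```text
time: 5.67
position: [462.1, 208.8, 111.0]
orientation: [-0.352, 0.615, -0.355, -0.61]
ft_force: [-5.8, -6.2, 26.6]
opening: 0.548
t5.67 grasp pt [462.3 208.4  60. ] jaw yaw 120.1 op 47.7 F [-5.8 -6.2 26.6] q [ 0.75  0.4  -0.51  0.01 -0.66 -1.81]
now-axes shift units [-0.03  0.14 -0.15] rot units [ 0.15 -0.07 -0.  ]
target-axes shift units [-0.03  0.14 -0.17] dist mm [-1.3 -6.   1. ]
```

```bash
python3 -m inch '[{"fingers":-0.2,"xyz":[-0.03,0,0],"rotation":[0,0,0]},{"fingers":0.5,"xyz":[0.02,0,0],"rotation":[0,0,0]},{"fingers":1,"xyz":[0.02,0,0],"rotation":[0,0,0]},{"fingers":1,"xyz":[0.02,0,0],"rotation":[0,0,0]},{"fingers":1,"xyz":[-0.2,0,0],"rotation":[0,0,0]}]' 25; python3 p.py 461 202.4 61 119
```

```text
time: 6.08
position: [461.7, 212.6, 116.5]
orientation: [-0.35, 0.617, -0.353, -0.611]
ft_force: [0.6, 0.2, 0.3]
opening: 0.765
t6.08 grasp pt [462.  212.2  65.5] jaw yaw 120.4 op 66.6 F [0.6 0.2 0.3] q [ 0.76  0.4  -0.5   0.01 -0.67 -1.81]
now-axes shift units [ 0.15  0.19 -0.26] rot units [ 0.21 -0.08  0.01]
target-axes shift units [ 0.15  0.18 -0.29] dist mm [-1.  -9.8 -4.5]
```

```bash
python3 -m inch '[{"fingers":1,"xyz":[-0.1,0,-0.1],"rotation":[0,0,0]},{"fingers":1,"xyz":[-0.8,0,0],"rotation":[0.1,0,0]},{"fingers":1,"xyz":[-1,0,0],"rotation":[0.05,0,0]},{"fingers":1,"xyz":[-1,0,0.3],"rotation":[0.05,0,0]},{"fingers":1,"xyz":[-0.5,0,0.7],"rotation":[0,0,0]}]' 25; python3 p.py 452.5 413 61 119
python3 - <<'E'
from h import *
cv2.imwrite("pics/t3.png",cv2.cvtColor(snapshot("top"),cv2.COLOR_RGB2BGR))
E
```

```text
time: 6.5
position: [447.4, 234.5, 219.5]
orientation: [-0.355, 0.61, -0.365, -0.607]
ft_force: [0.4, 0.9, 0.8]
opening: 0.996
t6.50 grasp pt [447.3 233.7 168.5] jaw yaw 118.8 op 86.6 F [0.4 0.9 0.8] q [ 0.81  0.25 -0.39  0.01 -0.94 -1.88]
now-axes shift units [ 3.5  -3.06  5.2 ] rot units [-0.03 -0.1  -0.07]
target-axes shift units [ 3.58 -3.03  5.12] dist mm [   5.2  179.3 -107.5]
```

View pics/t3.png

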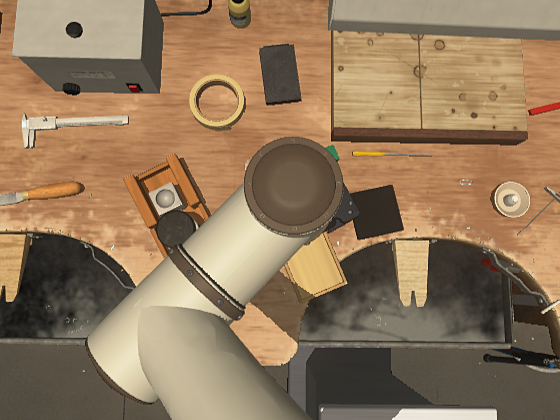

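```bash
python3 -m inch '[{"fingers":1,"xyz":[0,-0.6,1],"rotation":[0,0,0]},{"fingers":1,"xyz":[0,-0.6,1],"rotation":[0,0,0]},{"fingers":1,"xyz":[0,-0.6,1],"rotation":[0,0,0]},{"fingers":1,"xyz":[0,-0.6,1],"rotation":[0,0,0]},{"fingers":1,"xyz":[0.1,-0.5,0.9],"rotation":[0,0,0]}]' 25; python3 p.py 452.5 413 61 119
python3 - <<'E'
from h import *
cv2.imwrite("pics/w4.png",cv2.cvtColor(snapshot("wrist"),cv2.COLOR_RGB2BGR))
c=cam("wrist");np.savez("pics/w4.npz",K=c[0],R=c[1],o=c[2])
E
python3 p.py 452.5 413 61 119
```

```text
time: 6.97
position: [452.2, 410.6, 223.9]
orientation: [-0.361, 0.611, -0.36, -0.606]
ft_force: [0.5, 1.0, 0.2]
opening: 1.001
t6.97 grasp pt [452.5 410.5 172.9] jaw yaw 118.7 op 87.1 F [0.5 1.  0.2] q [ 1.    0.41 -0.13  0.01 -1.03 -2.08]
now-axes shift units [ 3.73 -0.02  0.09] rot units [-0.05 -0.04  0.04]
target-axes shift units [ 3.73 -0.05  0.06] dist mm [  -0.     2.5 -111.9]
t7.02 grasp pt [452.9 415.5 171.7] jaw yaw 118.8 op 86.9 F [2.9 4.9 0.6] q [ 1.01  0.42 -0.12  0.01 -1.02 -2.08]
now-axes shift units [ 3.69  0.08 -0.05] rot units [-0.02 -0.04  0.06]
target-axes shift units [ 3.69  0.04 -0.07] dist mm [  -0.4   -2.5 -110.7]
```

View pics/w4.png

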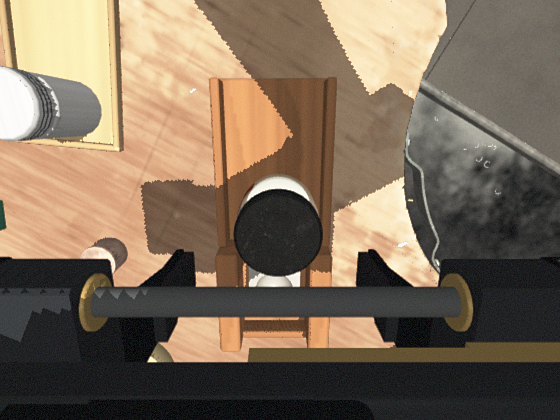

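```bash
python3 - <<'E'
from h import *
d=np.load("pics/w4.npz");c=(d["K"],d["R"],d["o"]+np.array([452.2-452.6,410.6-415.6,223.9-222.7]))
for n,p,z in [("jar",(278,231),94),("jl",(235,231),94),("jr",(321.5,231),94),("FR",(210,80),31),("FL",(336,79),31),("can",(17,103),91)]: print(n,ray(c,p,z).round(1))
E
```

```text
jar [451.5 411.9]
jl [466.3 385.1]
jr [436.5 439.1]
FR [384.3 312.2]
FL [334.7 400.8]
can [457.7 221.4]
```

```bash
python3 -m inch '[{"fingers":1,"xyz":[0.7,0.05,-0.1],"rotation":[0,0,0.05]},{"fingers":1,"xyz":[0.9,0,-0.03],"rotation":[0,0,0]},{"fingers":1,"xyz":[0.9,0,0],"rotation":[0,0,0]},{"fingers":1,"xyz":[0.6,0,0],"rotation":[0,0,0]},{"fingers":1,"xyz":[0,0,0],"rotation":[0,0,0]}]' 25; python3 p.py 452 412.5 61 119
```

```text
time: 7.43
position: [454.1, 415.6, 127.2]
orientation: [-0.36, 0.611, -0.356, -0.608]
ft_force: [-1.1, -0.5, -0.6]
opening: 1.005
t7.43 grasp pt [454.5 415.7  76.2] jaw yaw 119.2 op 87.4 F [-1.1 -0.5 -0.6] q [ 1.01  0.52 -0.22  0.01 -0.82 -2.07]
now-axes shift units [ 0.51  0.13 -0.05] rot units [ 0.03 -0.01  0.05]
target-axes shift units [ 0.51  0.11 -0.06] dist mm [ -2.5  -3.2 -15.2]
```

```bash
python3 -m inch '[{"fingers":1,"xyz":[0.3,0.12,-0.06],"rotation":[0,0,0.05]},{"fingers":1,"xyz":[0.25,0.02,-0.02],"rotation":[0,0,0]},{"fingers":-1,"xyz":[0.05,0,-0.02],"rotation":[0,0,0]},{"fingers":-1,"xyz":[0.05,0,-0.02],"rotation":[0,0,0]},{"fingers":-1,"xyz":[0.05,0,-0.02],"rotation":[0,0,0]}]' 30; python3 p.py 452 412.5 61 119
```

```text
time: 7.85
position: [453.7, 409.5, 107.3]
orientation: [-0.359, 0.611, -0.357, -0.609]
ft_force: [0.2, 0.8, -0.5]
opening: 0.858
t7.85 grasp pt [453.8 409.6  56.3] jaw yaw 119.2 op 74.6 F [ 0.2  0.8 -0.5] q [ 1.    0.54 -0.25  0.   -0.78 -2.06]
now-axes shift units [-0.16  0.    0.11] rot units [ 0.03 -0.01  0.03]
target-axes shift units [-0.16  0.    0.11] dist mm [-1.8  2.9  4.7]
```

```bash
python3 -m inch '[{"fingers":-1,"xyz":[0.05,0,0],"rotation":[0,0,0]},{"fingers":-1,"xyz":[0.05,0,0],"rotation":[0,0,0]},{"fingers":-1,"xyz":[0.05,0,0],"rotation":[0,0,0]},{"fingers":-1,"xyz":[0.03,0,0],"rotation":[0,0,0]},{"fingers":-1,"xyz":[0.03,0,0],"rotation":[0,0,0]}]' 30; python3 p.py 452 412.5 61 119
```

```text
time: 8.27
position: [454.1, 410.5, 106.9]
orientation: [-0.36, 0.611, -0.355, -0.609]
ft_force: [-2.0, -1.3, 4.3]
opening: 0.769
t8.27 grasp pt [454.4 410.8  55.9] jaw yaw 119.2 op 66.9 F [-2.  -1.3  4.3] q [ 1.    0.54 -0.25  0.   -0.77 -2.06]
now-axes shift units [-0.17  0.04  0.09] rot units [0.03 0.01 0.07]
target-axes shift units [-0.17  0.03  0.09] dist mm [-2.4  1.7  5.1]
```

```bash
python3 -m inch '[{"fingers":-1,"xyz":[-0.4,0,0],"rotation":[0,0,0]},{"fingers":-1,"xyz":[-0.8,0,0],"rotation":[0,0,0]},{"fingers":-1,"xyz":[-0.9,0,0],"rotation":[0,0,0]},{"fingers":-1,"xyz":[-0.9,0.3,0],"rotation":[0,0,0]},{"fingers":-1,"xyz":[-0.3,0.9,0],"rotation":[0,0,0]}]' 30; python3 p.py 387 171 56 119
```

```text
time: 8.68
position: [423.0, 392.1, 202.4]
orientation: [-0.358, 0.61, -0.359, -0.609]
ft_force: [-0.3, 1.1, -1.0]
opening: 0.767
t8.68 grasp pt [423.  392.  151.4] jaw yaw 119.1 op 66.7 F [-0.3  1.1 -1. ] q [ 1.03  0.38 -0.24  0.   -0.95 -2.09]
now-axes shift units [ 3.2   4.63 -5.85] rot units [ 0.01 -0.02 -0.01]
target-axes shift units [ 3.18  4.62 -5.86] dist mm [ -36.  -221.   -95.4]
```

```bash
python3 -m inch '[{"fingers":-1,"xyz":[0,1,-0.9],"rotation":[0,0,0]},{"fingers":-1,"xyz":[0,0.9,-1],"rotation":[0,0,0]},{"fingers":-1,"xyz":[0,0.8,-1],"rotation":[0,0,0]},{"fingers":-1,"xyz":[0,0.8,-1],"rotation":[0,0,0]},{"fingers":-1,"xyz":[0.2,0.7,-0.9],"rotation":[0,0,0]}]' 30; python3 p.py 387 171 56 119
```

```text
time: 9.1
position: [379.9, 203.6, 197.4]
orientation: [-0.359, 0.612, -0.353, -0.61]
ft_force: [1.3, 0.2, -2.4]
opening: 0.77
t9.10 grasp pt [380.3 203.9 146.4] jaw yaw 119.5 op 67.0 F [ 1.3  0.2 -2.4] q [ 0.87  0.15 -0.59  0.   -0.82 -1.93]
now-axes shift units [ 3.01  0.37 -1.08] rot units [0.08 0.03 0.07]
target-axes shift units [ 3.01  0.32 -1.06] dist mm [  6.7 -32.9 -90.4]
```

```bash
python3 -m inch '[{"fingers":-1,"xyz":[0.3,0.1,-0.4],"rotation":[0,0,0]},{"fingers":-1,"xyz":[0.3,0,-0.1],"rotation":[0,0,0]},{"fingers":-1,"xyz":[0.5,0,-0.03],"rotation":[0,0,0]},{"fingers":-1,"xyz":[0.4,0,-0.03],"rotation":[0,0,0]},{"fingers":-1,"xyz":[0,0,-0.03],"rotation":[0,0,0]}]' 30; python3 p.py 387 171 56 119
python3 - <<'E'
from h import *
cv2.imwrite("pics/w5.png",cv2.cvtColor(snapshot("wrist"),cv2.COLOR_RGB2BGR))
cv2.imwrite("pics/s5.png",cv2.cvtColor(snapshot("scene"),cv2.COLOR_RGB2BGR))
E
python3 p.py 387 171 56 119
```

```text
time: 9.52
position: [381.0, 176.1, 149.4]
orientation: [0.361, -0.609, 0.357, 0.61]
ft_force: [-0.0, -0.6, -1.7]
opening: 0.766
t9.52 grasp pt [381.1 176.4  98.4] jaw yaw 119.0 op 66.7 F [-0.  -0.6 -1.7] q [ 0.82  0.21 -0.67 -0.   -0.68 -1.88]
now-axes shift units [ 1.41 -0.08 -0.26] rot units [0.   0.04 0.03]
target-axes shift units [ 1.41 -0.09 -0.24] dist mm [  5.9  -5.4 -42.4]
t9.62 grasp pt [382.2 177.5 100. ] jaw yaw 119.1 op 66.7 F [ 0.6 -0.1 -1.5] q [ 0.82  0.21 -0.67 -0.   -0.68 -1.88]
now-axes shift units [ 1.47 -0.02 -0.27] rot units [0.01 0.04 0.06]
target-axes shift units [ 1.47 -0.05 -0.26] dist mm [  4.8  -6.5 -44. ]
```

View pics/w5.png

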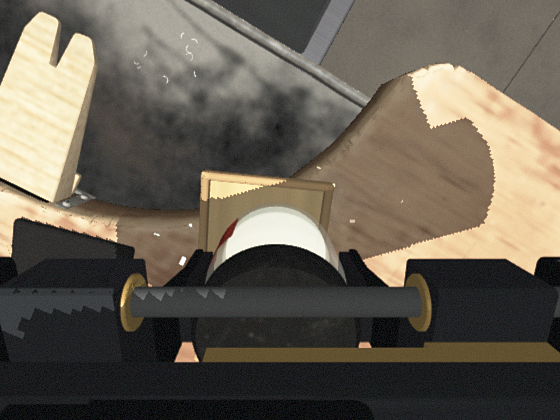

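View pics/s5.png

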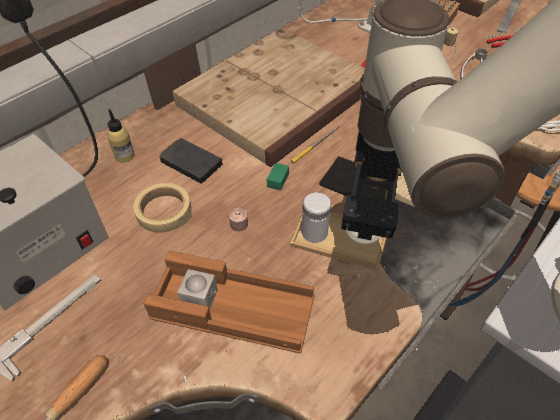

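```bash
python3 - <<'E'
from h import *
s=cam("scene");print("can",ray(s,(316,203),91))
c=cam("wrist");a,b=ray(c,(201.5,172),12),ray(c,(335,184),12);print(a,b,np.linalg.norm(a-b))
h=np.radians(23);print("centre from wrist",(a+b)/2+80*np.array([np.cos(h),np.sin(h)]))
for P in (ray(s,(316,203),91),(388.5,171.5)):
    d=np.array(P)-[422.5,186];print(d@[np.cos(h),np.sin(h)],d@[-np.sin(h),np.cos(h)])
E
```

```text
can [461.37888178 214.32727989]
[371.38493811 112.63136576] [332.96858694 199.44257686] 94.93156697714517
centre from wrist [425.8171508  187.29546159]
46.856549414206036 10.884209273428324
-36.96276638047744 -0.062462006425076655
```

```bash
python3 -m inch '[{"fingers":-1,"xyz":[0.3,-0.1,-0.28],"rotation":[0,0.04,0.05]},{"fingers":-1,"xyz":[0.4,-0.02,-0.05],"rotation":[0,0,0]},{"fingers":-1,"xyz":[0.35,0,-0.03],"rotation":[0,0,0]},{"fingers":-1,"xyz":[0.2,0,-0.03],"rotation":[0,0,0]},{"fingers":-1,"xyz":[0.05,0,-0.03],"rotation":[0,0,0]}]' 30; python3 p.py 389.5 172 55 119
```

```text
time: 10.03
position: [395.7, 170.2, 112.9]
orientation: [-0.361, 0.612, -0.354, -0.608]
ft_force: [0.8, -0.5, -2.1]
opening: 0.769
t10.03 grasp pt [396.2 170.6  61.9] jaw yaw 119.3 op 66.9 F [ 0.8 -0.5 -2.1] q [ 0.79  0.29 -0.69  0.   -0.57 -1.85]
now-axes shift units [0.23 0.17 0.15] rot units [0.04 0.01 0.09]
target-axes shift units [0.23 0.15 0.15] dist mm [-6.7  1.4 -6.9]
```

```bash
python3 -m inch '[{"fingers":-1,"xyz":[0.05,0.15,0.13],"rotation":[0,0,0.08]},{"fingers":-1,"xyz":[0.1,0.02,0],"rotation":[0,0,0]},{"fingers":-1,"xyz":[0.1,0,0],"rotation":[0,0,0]},{"fingers":-1,"xyz":[0.1,0,-0.02],"rotation":[0,0,0]},{"fingers":-1,"xyz":[0.05,0,-0.03],"rotation":[0,0,0]}]' 30; python3 p.py 389.5 172 55 119
```

```text
time: 10.45
position: [390.7, 171.7, 105.5]
orientation: [-0.358, 0.611, -0.355, -0.61]
ft_force: [-2.2, -0.0, -0.4]
opening: 0.769
t10.45 grasp pt [390.8 171.8  54.5] jaw yaw 119.5 op 66.9 F [-2.2 -0.  -0.4] q [ 0.8   0.31 -0.7  -0.   -0.56 -1.85]
now-axes shift units [-0.02  0.03  0.03] rot units [0.07 0.01 0.03]
target-axes shift units [-0.02  0.03  0.03] dist mm [-1.3  0.2  0.5]
```

```bash
python3 -m inch '[{"fingers":-1,"xyz":[0.08,0,0],"rotation":[0,0,0]},{"fingers":0.75,"xyz":[0.05,0,0],"rotation":[0,0,0]},{"fingers":0.9,"xyz":[0.03,0,-0.02],"rotation":[0,0,0]},{"fingers":1,"xyz":[0.03,0,-0.02],"rotation":[0,0,0]},{"fingers":1,"xyz":[0.03,0,-0.02],"rotation":[0,0,0]}]' 30; python3 p.py 389.5 172 55 119
```

```text
time: 10.87
position: [393.2, 172.2, 104.4]
orientation: [-0.359, 0.613, -0.351, -0.61]
ft_force: [0.1, 0.6, -0.2]
opening: 0.959
t10.87 grasp pt [393.7 172.6  53.4] jaw yaw 119.7 op 83.5 F [ 0.1  0.6 -0.2] q [ 0.8   0.31 -0.7   0.   -0.55 -1.85]
now-axes shift units [-0.05  0.13  0.05] rot units [0.11 0.02 0.1 ]
target-axes shift units [-0.05  0.11  0.05] dist mm [-4.2 -0.6  1.6]
```

```bash
python3 -m inch '[{"fingers":1,"xyz":[-0.5,0,0],"rotation":[0,0,0]},{"fingers":1,"xyz":[-1,0,0],"rotation":[0,0,0]},{"fingers":1,"xyz":[-1,0,0],"rotation":[0,0,0]},{"fingers":1,"xyz":[-1,0,0],"rotation":[-1,0,0]},{"fingers":1,"xyz":[-1,0,0],"rotation":[-1,0,0]}]' 45; python3 p.py 500 435 190 209
python3 - <<'E'
from h import *
cv2.imwrite("pics/w6.png",cv2.cvtColor(snapshot("wrist"),cv2.COLOR_RGB2BGR))
E
```

```text
time: 11.28
position: [389.7, 168.9, 237.2]
orientation: [0.275, -0.65, 0.28, 0.651]
ft_force: [0.3, 0.8, -0.2]
opening: 1.005
t11.28 grasp pt [389.4 168.6 186.2] jaw yaw 133.8 op 87.4 F [ 0.3  0.8 -0.2] q [ 0.8   0.1  -0.53  0.   -0.95 -1.6 ]
now-axes shift units [-0.2  -8.81  3.85] rot units [-10.93   0.04  -0.06]
target-axes shift units [-0.13 -5.98 -7.52] dist mm [110.6 266.4   3.8]
```

View pics/w6.png

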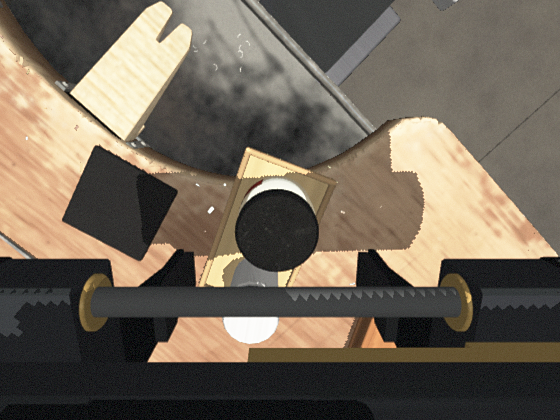

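```bash
python3 -m inch '[{"fingers":1,"xyz":[0,-0.9,0.4],"rotation":[-1,0,0]},{"fingers":1,"xyz":[0,-0.95,0.3],"rotation":[-1,0,0]},{"fingers":1,"xyz":[0,-1,0.17],"rotation":[-1,0,0]},{"fingers":1,"xyz":[0,-1,0.05],"rotation":[-1,0,0]},{"fingers":1,"xyz":[0,-1,-0.05],"rotation":[-1,0,0]}]' 45; python3 p.py 500 435 190 209
```

```text
time: 11.75
position: [449.2, 311.2, 248.7]
orientation: [-0.07, 0.708, -0.063, -0.7]
ft_force: [0.4, 0.7, 0.4]
opening: 1.003
t11.75 grasp pt [449.8 311.7 197.7] jaw yaw 169.2 op 87.3 F [0.4 0.7 0.4] q [ 0.9   0.28 -0.26  0.   -1.01 -1.1 ]
now-axes shift units [ 0.31 -4.35 -0.87] rot units [-5.79 -0.11  0.06]
target-axes shift units [ 0.26 -2.79 -3.48] dist mm [ 50.2 123.3  -7.7]
```

```bash
python3 -m inch '[{"fingers":1,"xyz":[0,-0.95,-0.2],"rotation":[-1,0,0]},{"fingers":1,"xyz":[0,-0.95,-0.3],"rotation":[-1,0,0]},{"fingers":1,"xyz":[0,-0.7,-0.3],"rotation":[-1,0,0]},{"fingers":1,"xyz":[0,-0.5,-0.3],"rotation":[-1,0,0]},{"fingers":1,"xyz":[0,0,0],"rotation":[-1,0,0]}]' 45; python3 p.py 500 435 190 209
```

```text
time: 12.17
position: [488.5, 413.9, 244.9]
orientation: [0.152, 0.695, 0.156, -0.685]
ft_force: [0.2, -0.8, 0.2]
opening: 1.001
t12.17 grasp pt [489.1 414.3 193.9] jaw yaw -154.9 op 87.1 F [ 0.2 -0.8  0.2] q [ 0.96  0.44 -0.03  0.01 -1.09 -0.52]
now-axes shift units [ 0.14 -0.47 -0.62] rot units [-0.57 -0.12  0.02]
target-axes shift units [ 0.13 -0.43 -0.68] dist mm [10.9 20.7 -3.9]
```

```bash
python3 -m inch '[{"fingers":0.5,"xyz":[0.1,-0.4,-0.7],"rotation":[-0.5,0,0]},{"fingers":0.5,"xyz":[0.05,0,0],"rotation":[0,0,0]},{"fingers":0.5,"xyz":[0.05,0,0],"rotation":[0,0,0]},{"fingers":0.5,"xyz":[0.05,0,0],"rotation":[0,0,0]},{"fingers":0.5,"xyz":[0.05,0,0],"rotation":[0,0,0]}]' 45; python3 p.py 513 440.5 150 209
python3 - <<'E'
from h import *
c=cam("wrist");np.savez("pics/w7.npz",K=c[0],R=c[1],o=c[2])
cv2.imwrite("pics/w7.png",cv2.cvtColor(snapshot("wrist"),cv2.COLOR_RGB2BGR))
E
python3 p.py
```

```text
time: 12.58
position: [502.9, 435.5, 230.1]
orientation: [0.175, 0.688, 0.176, -0.682]
ft_force: [0.1, -0.6, 0.2]
opening: 0.774
t12.58 grasp pt [503.3 435.7 179.1] jaw yaw -151.2 op 67.3 F [ 0.1 -0.6  0.2] q [ 0.96  0.49  0.02  0.01 -1.09 -0.46]
now-axes shift units [ 0.97  0.02 -0.35] rot units [-0.03 -0.07 -0.01]
target-axes shift units [ 0.97  0.02 -0.37] dist mm [  9.7   4.8 -29.1]
t12.63 grasp pt [503.  435.5 178.7] jaw yaw -151.2 op 66.8 F [-0.7 -0.1  0.4] q [ 0.96  0.49  0.02  0.   -1.09 -0.46]
```

View pics/w7.png

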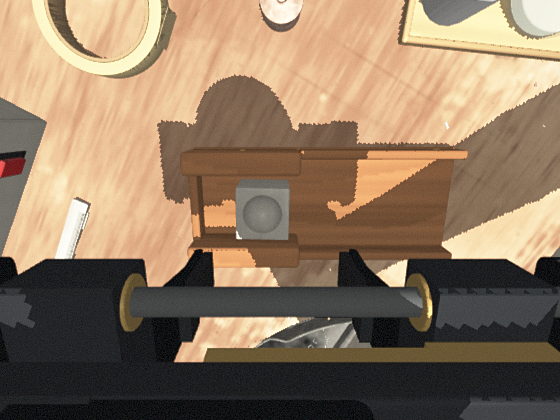

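```bash
python3 - <<'E'
import cv2
a=cv2.imread('pics/w7.png')
cv2.imwrite('pics/w7z.png',cv2.resize(a[140:275,175:375],None,fx=4,fy=4,interpolation=cv2.INTER_CUBIC))
E
```

```text
(no output)
```

View pics/w7z.png

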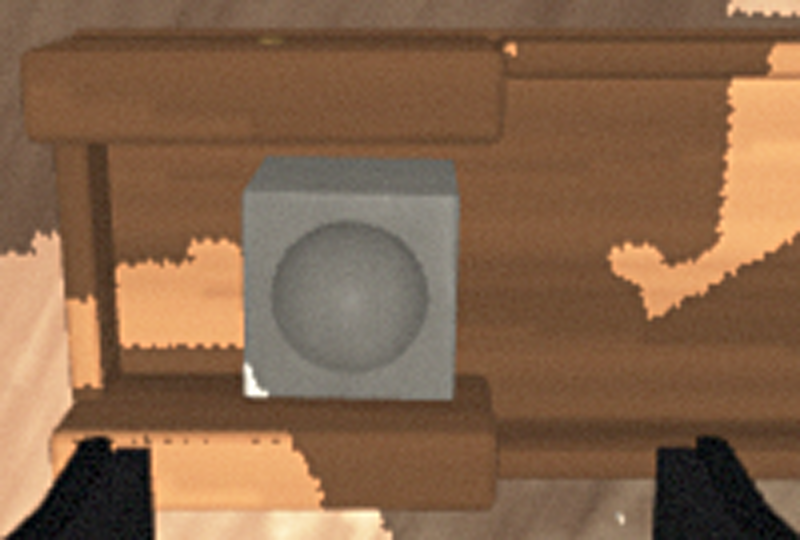

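```bash
python3 - <<'E'
from h import *
d=np.load("pics/w7.npz");c=(d["K"],d["R"],d["o"])
f=lambda x,y:((x+.5)/4-.5+175,(y+.5)/4-.5+140)
P=np.array([ray(c,f(*p),52) for p in [(245,192),(458,196),(455,398),(243,398)]]);print("block",P.round(1).tolist(),P.mean(0),[np.linalg.norm(P[i]-P[i-1]).round(1) for i in range(4)],np.degrees(np.arctan2(*(P[1]-P[0])[::-1])))
r=ray(c,f(505,138),50);l=ray(c,f(493,437),50);rb=ray(c,f(22,52),50);ro=ray(c,f(503,48),50);lo=ray(c,f(493,510),50)
print("in r,l",r,l,np.linalg.norm(r-l),"outer",ro,lo,np.linalg.norm(ro-lo),"len wall",np.linalg.norm(rb-ro),np.degrees(np.arctan2(*(rb-ro)[::-1])))
h=np.radians(29.2);u=np.array([np.cos(h),np.sin(h)])
print("bay",(r+l)/2+34*u,(ro+lo)/2+34*u)
E
```

```text
block [[544.3, 432.3], [504.9, 411.5], [483.5, 450.8], [524.0, 473.3]] [514.18181603 441.94855198] [np.float64(45.8), np.float64(44.6), np.float64(44.8), np.float64(46.4)] -152.19636629918693
in r,l [502.13307225 396.39309681] [471.16909622 455.30703192] 66.55538716444443 outer [511.71407752 380.62538407] [462.39549591 470.58084188] 102.58804454170927 len wall 98.53699732505316 29.312951923214168
bay [516.33043486 442.43729277] [516.73413735 442.19034138]
```

```bash
python3 p.py 514 441.5 36 208.5; python3 -m inch '[{"fingers":0.52,"xyz":[0.7,0,-0.42],"rotation":[0,-0.05,0]},{"fingers":0.52,"xyz":[0.8,0,0],"rotation":[0,0,0]},{"fingers":0.52,"xyz":[0.8,0,0],"rotation":[0,0,0]},{"fingers":0.52,"xyz":[0.5,0,0],"rotation":[0,0,0]},{"fingers":0.52,"xyz":[0.05,0,0],"rotation":[0,0,0]}]' 45; python3 p.py 514 441.5 36 208.5
```

```text
t12.63 grasp pt [503.  435.5 178.7] jaw yaw -151.2 op 66.8 F [-0.7 -0.1  0.4] q [ 0.96  0.49  0.02  0.   -1.09 -0.46]
now-axes shift units [ 4.76 -0.   -0.38] rot units [ 0.04 -0.07 -0.01]
target-axes shift units [ 4.76 -0.   -0.43] dist mm [  11.     6.  -142.7]
time: 13.05
position: [515.0, 440.6, 146.0]
orientation: [0.173, 0.688, 0.176, -0.682]
ft_force: [-0.3, -0.2, 0.3]
opening: 0.755
t13.05 grasp pt [515.4 441.   95. ] jaw yaw -151.4 op 65.7 F [-0.3 -0.2  0.3] q [ 0.95  0.59 -0.04  0.   -0.93 -0.45]
now-axes shift units [ 1.97 -0.03  0.05] rot units [ 0.02 -0.08  0.02]
target-axes shift units [ 1.97 -0.04  0.02] dist mm [ -1.4   0.5 -59. ]
```

```bash
python3 -m inch '[{"fingers":0.52,"xyz":[0.6,-0.03,0.03],"rotation":[0,-0.05,0]},{"fingers":0.52,"xyz":[0.6,0,0],"rotation":[0,0,0]},{"fingers":0.52,"xyz":[0.5,0,0],"rotation":[0,0,0]},{"fingers":0.52,"xyz":[0.2,0,0],"rotation":[0,0,0]},{"fingers":0.52,"xyz":[0.05,0,0],"rotation":[0,0,0]}]' 45; python3 p.py 514 441.5 36 208.5
```

```text
time: 13.47
position: [515.2, 441.2, 90.8]
orientation: [0.172, 0.688, 0.176, -0.682]
ft_force: [-0.0, 0.4, -0.1]
opening: 0.76
t13.47 grasp pt [515.6 441.6  39.9] jaw yaw -151.5 op 66.1 F [-0.   0.4 -0.1] q [ 0.95  0.65 -0.08  0.   -0.83 -0.45]
now-axes shift units [ 0.13 -0.02  0.05] rot units [ 0.01 -0.08  0.03]
target-axes shift units [ 0.13 -0.03  0.03] dist mm [-1.6 -0.1 -3.9]
```

```bash
python3 -m inch '[{"fingers":0,"xyz":[0.1,0,0.05],"rotation":[0,0,0]},{"fingers":-1,"xyz":[0.05,0,0],"rotation":[0,0,0]},{"fingers":-1,"xyz":[0.05,0,0],"rotation":[0,0,0]},{"fingers":-1,"xyz":[0.05,0,0],"rotation":[0,0,0]},{"fingers":-1,"xyz":[0.05,0,0],"rotation":[0,0,0]}]' 45; python3 p.py 514 441.5 36 208.5;python3 -m inch '[{"fingers":-1,"xyz":[0.03,0,0],"rotation":[0,0,0]},{"fingers":-1,"xyz":[0.03,0,0],"rotation":[0,0,0]},{"fingers":-1,"xyz":[-0.4,0,0],"rotation":[0,0,0]},{"fingers":-1,"xyz":[-0.8,0,0],"rotation":[0,0,0]},{"fingers":-1,"xyz":[-1,0,0],"rotation":[0,0,0]}]' 45; python3 p.py 503 57 150 208.5
```

```text
time: 13.88
position: [514.3, 441.0, 87.1]
orientation: [0.172, 0.689, 0.177, -0.681]
ft_force: [-2.9, -0.4, 7.5]
opening: 0.523
t13.88 grasp pt [514.7 441.6  36.1] jaw yaw -151.4 op 45.5 F [-2.9 -0.4  7.5] q [ 0.95  0.65 -0.09  0.   -0.81 -0.45]
now-axes shift units [ 0.   -0.01  0.02] rot units [ 0.01 -0.11  0.04]
target-axes shift units [ 0.   -0.02  0.  ] dist mm [-0.7 -0.1 -0.1]
time: 14.3
position: [508.8, 435.4, 143.0]
orientation: [-0.174, -0.682, -0.172, 0.689]
ft_force: [0.4, -0.1, -6.8]
opening: 0.527
t14.30 grasp pt [508.3 435.1  92. ] jaw yaw -151.7 op 45.8 F [ 0.4 -0.1 -6.8] q [ 0.95  0.59 -0.05 -0.   -0.94 -0.45]
now-axes shift units [-1.86 11.01  6.16] rot units [-0.02  0.08 -0.01]
target-axes shift units [-1.93 10.99  6.19] dist mm [  -5.3 -378.1   58. ]
```

```bash
python3 -m inch '[{"fingers":-1,"xyz":[-1,0,0],"rotation":[0,0,0]},{"fingers":-1,"xyz":[-0.9,0.8,0.4],"rotation":[0,0,0]},{"fingers":-1,"xyz":[0,1,0.5],"rotation":[0,0,0]},{"fingers":-1,"xyz":[0,1,0.5],"rotation":[0,0,0]},{"fingers":-1,"xyz":[0,1,0.5],"rotation":[0,0,0]}]' 45; python3 p.py 503 57 150 208.5
```

```text
time: 14.72
position: [512.9, 312.2, 204.5]
orientation: [-0.174, -0.684, -0.177, 0.686]
ft_force: [1.1, 0.2, -6.2]
opening: 0.526
t14.72 grasp pt [512.7 312.4 153.5] jaw yaw -151.2 op 45.7 F [ 1.1  0.2 -6.2] q [ 0.81  0.42 -0.17 -0.01 -0.98 -0.31]
now-axes shift units [0.09 7.31 4.38] rot units [0.04 0.02 0.04]
target-axes shift units [0.12 7.32 4.35] dist mm [  -9.7 -255.4   -3.5]
```

```bash
python3 -m inch '[{"fingers":-1,"xyz":[0,1,0.6],"rotation":[0,0,0]},{"fingers":-1,"xyz":[0,1,0.6],"rotation":[0,0,0]},{"fingers":-1,"xyz":[0,1,0.6],"rotation":[0,0,0]},{"fingers":-1,"xyz":[0,1,0.6],"rotation":[0,0,0]},{"fingers":-1,"xyz":[0,1,0.6],"rotation":[0,0,0]}]' 45; python3 p.py 503 57 150 208.5
```

```text
time: 15.13
position: [500.8, 128.2, 200.4]
orientation: [-0.174, -0.681, -0.177, 0.689]
ft_force: [0.7, -0.2, -7.9]
opening: 0.526
t15.13 grasp pt [500.1 128.3 149.4] jaw yaw -151.3 op 45.7 F [ 0.7 -0.2 -7.9] q [ 0.56  0.3  -0.37 -0.01 -0.91 -0.05]
now-axes shift units [-0.03  2.13  1.06] rot units [0.03 0.08 0.07]
target-axes shift units [-0.02  2.12  1.07] dist mm [  2.9 -71.3   0.6]
```

```bash
python3 -m inch '[{"fingers":-1,"xyz":[0.1,0.9,0.5],"rotation":[0,0.05,0.05]},{"fingers":-1,"xyz":[0.1,0.6,0.4],"rotation":[0,0,0]},{"fingers":-1,"xyz":[0.2,0.1,0.1],"rotation":[0,0,0]},{"fingers":-1,"xyz":[0.2,0,0],"rotation":[0,0,0]},{"fingers":-1,"xyz":[0.1,0,0],"rotation":[0,0,0]}]' 45; python3 p.py 503 57 150 208.5
python3 - <<'E'
from h import *
c=cam("wrist");np.savez("pics/w8.npz",K=c[0],R=c[1],o=c[2])
cv2.imwrite("pics/w8.png",cv2.cvtColor(snapshot("wrist"),cv2.COLOR_RGB2BGR))
E
python3 p.py
```

```text
time: 15.55
position: [491.0, 61.2, 176.1]
orientation: [-0.17, -0.681, -0.172, 0.691]
ft_force: [0.4, 0.6, -6.6]
opening: 0.524
t15.55 grasp pt [490.3  61.2 125.1] jaw yaw -152.0 op 45.6 F [ 0.4  0.6 -6.6] q [ 0.45  0.29 -0.46 -0.01 -0.83  0.04]
now-axes shift units [-0.84  0.32 -0.3 ] rot units [-0.07  0.1   0.05]
target-axes shift units [-0.83  0.32 -0.29] dist mm [12.7 -4.2 24.9]
t15.60 grasp pt [489.9  61.4 124.6] jaw yaw -151.9 op 45.7 F [-0.7  1.3 -7.8] q [ 0.45  0.3  -0.46 -0.01 -0.83  0.04]
```

View pics/w8.png

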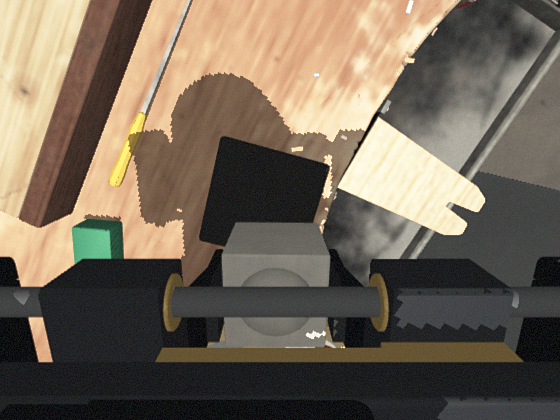

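```bash
python3 - <<'E'
from h import *
d=np.load("pics/w8.npz");c=(d["K"],d["R"],d["o"])
a,b,e=[ray(c,p,8) for p in [(220,136),(329,164),(200,242)]]
print(a,b,e,np.linalg.norm(a-b),np.linalg.norm(a-e),"centre",(b+e)/2)
v=(b-a)/np.linalg.norm(b-a);n=np.array([-v[1],v[0]]);print((a+b)/2+45*n,(a+b)/2-45*n)
E
python3 p.py 503 56.5 42 208.5
```

```text
[556.96090656  23.63351593] [471.84238087   2.71714695] [534.60952888 109.98414129] 87.65077242728614 89.19649423388532 centre [503.22595487  56.35064412]
[525.14012985 -30.52461038] [503.66315758  56.87527327]
t15.60 grasp pt [489.9  61.4 124.6] jaw yaw -151.9 op 45.7 F [-0.7  1.3 -7.8] q [ 0.45  0.3  -0.46 -0.01 -0.83  0.04]
now-axes shift units [ 2.75  0.37 -0.34] rot units [-0.06  0.12  0.05]
target-axes shift units [ 2.75  0.34 -0.28] dist mm [ 13.1  -4.9 -82.6]
```

```bash
python3 -m inch '[{"fingers":-1,"xyz":[0.4,0.35,-0.28],"rotation":[0,0.12,0.05]},{"fingers":-1,"xyz":[0.7,0.05,-0.05],"rotation":[0,0,0]},{"fingers":-1,"xyz":[0.7,0.03,0],"rotation":[0,0,0]},{"fingers":-1,"xyz":[0.5,0.03,0],"rotation":[0,0,0]},{"fingers":-1,"xyz":[0.1,0.03,0],"rotation":[0,0,0]}]' 45; python3 p.py 503.2 56.5 38 208.5
```

```text
time: 16.02
position: [511.2, 60.1, 102.2]
orientation: [0.174, 0.689, 0.175, -0.682]
ft_force: [-0.1, -0.7, -7.3]
opening: 0.529
t16.02 grasp pt [511.7  60.3  51.2] jaw yaw -151.4 op 46.0 F [-0.1 -0.7 -7.3] q [ 0.43  0.42 -0.5   0.   -0.64  0.06]
now-axes shift units [ 0.44 -0.02  0.31] rot units [ 0.01 -0.08 -0.01]
target-axes shift units [ 0.44 -0.02  0.29] dist mm [ -8.5  -3.8 -13.2]
```

```bash
python3 -m inch '[{"fingers":-1,"xyz":[0.1,0,0.3],"rotation":[0,-0.06,0]},{"fingers":-1,"xyz":[0.1,0.02,0],"rotation":[0,0,0]},{"fingers":-1,"xyz":[0.1,0.02,0],"rotation":[0,0,0]},{"fingers":-1,"xyz":[0.1,0.02,0],"rotation":[0,0,0]},{"fingers":-1,"xyz":[0.05,0.02,0],"rotation":[0,0,0]}]' 45; python3 p.py 503.2 56.5 38 208.5
```

```text
time: 16.43
position: [505.9, 56.8, 89.2]
orientation: [0.177, 0.687, 0.176, -0.683]
ft_force: [-2.2, 1.1, 1.0]
opening: 0.526
t16.43 grasp pt [506.2  56.8  38.2] jaw yaw -151.1 op 45.8 F [-2.2  1.1  1. ] q [ 0.43  0.44 -0.52  0.   -0.6   0.07]
now-axes shift units [ 0.01 -0.04  0.09] rot units [ 0.06 -0.05 -0.02]
target-axes shift units [ 0.01 -0.04  0.08] dist mm [-3.  -0.3 -0.2]
```

```bash
python3 -m inch '[{"fingers":-1,"xyz":[0.06,0,0.05],"rotation":[0,0,0]},{"fingers":0.3,"xyz":[0.03,0,0],"rotation":[0,0,0]},{"fingers":0.6,"xyz":[0.03,0.02,0],"rotation":[0,0,0]},{"fingers":0.7,"xyz":[0.03,0.02,0],"rotation":[0,0,0]},{"fingers":0.8,"xyz":[0.03,0,0],"rotation":[0,0,0]}]' 45; python3 p.py 503.2 56.5 38 208.5; python3 -m inch '[{"fingers":0.8,"xyz":[-0.4,0,0],"rotation":[0,0,0]},{"fingers":0.8,"xyz":[-1,0,0],"rotation":[0,0,0]},{"fingers":0.8,"xyz":[-1,0,0],"rotation":[0,0,0]},{"fingers":0.8,"xyz":[-1,0,0],"rotation":[0,0,0]},{"fingers":0.8,"xyz":[-0.8,-0.6,0],"rotation":[0,0,0]}]' 15; python3 p.py 579 287 150 208.5
```

```text
time: 16.85
position: [510.9, 56.9, 90.5]
orientation: [0.178, 0.693, 0.178, -0.676]
ft_force: [-0.8, -0.3, -0.2]
opening: 0.746
t16.85 grasp pt [512.1  57.2  39.5] jaw yaw -150.9 op 64.9 F [-0.8 -0.3 -0.2] q [ 0.43  0.44 -0.52  0.01 -0.59  0.07]
now-axes shift units [ 0.04 -0.12  0.27] rot units [ 0.09 -0.19 -0.05]
target-axes shift units [ 0.05 -0.11  0.23] dist mm [-8.9 -0.7 -1.5]
time: 17.27
position: [499.5, 69.9, 216.7]
orientation: [0.178, 0.69, 0.176, -0.68]
ft_force: [1.4, 0.9, 0.5]
opening: 0.898
t17.27 grasp pt [500.2  69.9 165.7] jaw yaw -151.1 op 78.1 F [1.4 0.9 0.5] q [ 0.46  0.25 -0.4   0.01 -0.91  0.04]
now-axes shift units [ 0.57 -5.07 -5.79] rot units [ 0.06 -0.11 -0.05]
target-axes shift units [ 0.52 -5.1  -5.78] dist mm [ 78.8 217.1 -15.7]
```

```bash
python3 - <<'E'
from h import *
c=cam("wrist");np.savez("pics/w9.npz",K=c[0],R=c[1],o=c[2])
cv2.imwrite("pics/w9.png",cv2.cvtColor(snapshot("wrist"),cv2.COLOR_RGB2BGR))
E
python3 p.py
```

```text
t17.32 grasp pt [501.4  72.9 170.5] jaw yaw -150.9 op 77.9 F [-0.7  2.1  2.9] q [ 0.47  0.24 -0.4   0.01 -0.91  0.03]
```

View pics/w9.png

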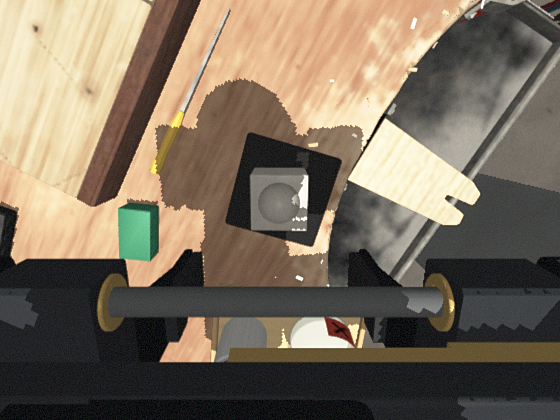

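```bash
python3 - <<'E'
from h import *
d=np.load("pics/w9.npz");c=(d["K"],d["R"],d["o"])
P=np.array([ray(c,p,8) for p in [(247,133),(341,159),(313,247),(226,222)]]);print(P.mean(0))
print("blk bottom-ish",ray(c,(279.5,204),54)); 
B=np.array([ray(c,p,54) for p in [(251,177),(308,177),(308,231),(251,231)]]);print(B.mean(0),[np.linalg.norm(B[i]-B[i-1]) for i in range(4)])
E
python3 p.py 579 287 120 208.5
```

```text
[503.57376826  56.03467107]
blk bottom-ish [505.0700547   57.54823093]
[504.84748986  57.99804679] [np.float64(44.441328380746945), np.float64(44.579483525062976), np.float64(44.34632969738139), np.float64(46.64000728203997)]
t17.32 grasp pt [501.4  72.9 170.5] jaw yaw -150.9 op 77.9 F [-0.7  2.1  2.9] q [ 0.47  0.24 -0.4   0.01 -0.91  0.03]
now-axes shift units [ 1.77 -4.99 -5.69] rot units [ 0.09 -0.18 -0.06]
target-axes shift units [ 1.68 -5.02 -5.71] dist mm [ 77.6 214.1 -50.5]
```

```bash
python3 -m inch '[{"fingers":0.8,"xyz":[0,-0.85,-1],"rotation":[0,-0.1,0]},{"fingers":0.8,"xyz":[0,-0.85,-1],"rotation":[0,0,0]},{"fingers":0.6,"xyz":[0,-0.85,-1],"rotation":[0,0,0]},{"fingers":0.4,"xyz":[0,-0.85,-1],"rotation":[0,0,0]},{"fingers":0.3,"xyz":[0,-0.6,-0.8],"rotation":[0,0,0]}]' 15; python3 p.py 579 287 150 208.5;  python3 -m inch '[{"fingers":0.3,"xyz":[0.1,-0.3,-0.3],"rotation":[0,0,0]},{"fingers":0.3,"xyz":[0.05,0,0],"rotation":[0,0,0]},{"fingers":0.3,"xyz":[0.05,0,0],"rotation":[0,0,0]},{"fingers":0.3,"xyz":[0.05,0,0],"rotation":[0,0,0]},{"fingers":0.3,"xyz":[0.05,0,0],"rotation":[0,0,0]}]' 15;python3 p.py 579 287 150 208.5; python3 - <<'E'
from h import *
c=cam("wrist");np.savez("pics/w10.npz",K=c[0],R=c[1],o=c[2])
cv2.imwrite("pics/w10.png",cv2.cvtColor(snapshot("wrist"),cv2.COLOR_RGB2BGR))
E
python3 p.py
```

```text
time: 17.73
position: [569.1, 249.3, 230.7]
orientation: [0.176, 0.694, 0.175, -0.676]
ft_force: [0.8, -1.1, 1.1]
opening: 0.752
t17.73 grasp pt [570.3 249.6 179.7] jaw yaw -151.2 op 65.4 F [ 0.8 -1.1  1.1] q [ 0.68  0.42 -0.11  0.01 -1.02 -0.18]
now-axes shift units [ 1.   -0.96 -0.83] rot units [ 0.04 -0.2  -0.06]
target-axes shift units [ 0.99 -0.95 -0.89] dist mm [  8.7  37.4 -29.7]
time: 18.15
position: [574.5, 266.1, 219.8]
orientation: [0.177, 0.694, 0.177, -0.675]
ft_force: [-0.5, -1.2, -0.0]
opening: 0.651
t18.15 grasp pt [575.8 266.4 168.8] jaw yaw -151.0 op 56.6 F [-0.5 -1.2 -0. ] q [ 0.69  0.44 -0.09  0.01 -1.01 -0.19]
now-axes shift units [ 0.63 -0.55 -0.41] rot units [ 0.07 -0.22 -0.06]
target-axes shift units [ 0.63 -0.54 -0.46] dist mm [  3.2  20.6 -18.8]
t18.20 grasp pt [575.6 266.  168.4] jaw yaw -151.0 op 56.9 F [-0.1  0.2 -0.1] q [ 0.69  0.44 -0.09  0.01 -1.01 -0.19]
```

View pics/w10.png

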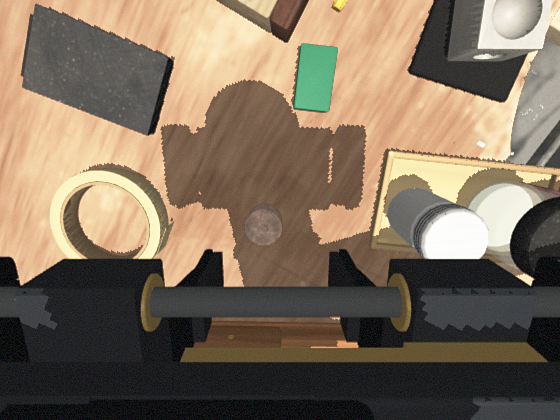

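```bash
python3 - <<'E'
from h import *
d=np.load("pics/w10.npz");c=(d["K"],d["R"],d["o"])
print(ray(c,(263,226),36),ray(c,(244,226),36),ray(c,(282.5,226),36),"can",ray(c,(454,238),91))
E
python3 p.py 578.5 288 24 208.5
```

```text
[582.78965341 283.7074366 ] [597.43884661 291.98782969] [567.8015606  275.23548198] can [466.50303169 208.64696248]
t18.20 grasp pt [575.6 266.  168.4] jaw yaw -151.0 op 56.9 F [-0.1  0.2 -0.1] q [ 0.69  0.44 -0.09  0.01 -1.01 -0.19]
now-axes shift units [ 4.82 -0.63 -0.32] rot units [ 0.07 -0.21 -0.06]
target-axes shift units [ 4.81 -0.59 -0.48] dist mm [   2.9   22.  -144.4]
```

```bash
python3 -m inch '[{"fingers":0.35,"xyz":[0.6,-0.5,-0.4],"rotation":[0.07,-0.2,-0.05]},{"fingers":0.35,"xyz":[0.9,-0.03,-0.05],"rotation":[0,0,0]},{"fingers":0.35,"xyz":[0.9,0,0],"rotation":[0,0,0]},{"fingers":0.35,"xyz":[0.6,0,0],"rotation":[0,0,0]},{"fingers":0.35,"xyz":[0.1,0,0],"rotation":[0,0,0]}]' 15; python3 p.py 581 285.5 24 208.5; python3 - <<'E'
from h import *
c=cam("wrist");np.savez("pics/w11.npz",K=c[0],R=c[1],o=c[2])
cv2.imwrite("pics/w11.png",cv2.cvtColor(snapshot("wrist"),cv2.COLOR_RGB2BGR))
E
python3 p.py
```

```text
time: 18.62
position: [580.1, 281.8, 128.6]
orientation: [0.171, 0.689, 0.172, -0.683]
ft_force: [0.0, -0.4, -0.0]
opening: 0.677
t18.62 grasp pt [580.5 282.   77.6] jaw yaw -151.9 op 58.9 F [ 0.  -0.4 -0. ] q [ 0.7   0.56 -0.14  0.   -0.86 -0.21]
now-axes shift units [ 1.79 -0.1  -0.06] rot units [-0.05 -0.07 -0.  ]
target-axes shift units [ 1.79 -0.09 -0.08] dist mm [  0.5   3.5 -53.6]
t18.67 grasp pt [580.8 282.   78.3] jaw yaw -151.9 op 58.6 F [-1.1 -0.5 -1. ] q [ 0.7   0.56 -0.14  0.   -0.86 -0.21]
```

View pics/w11.png

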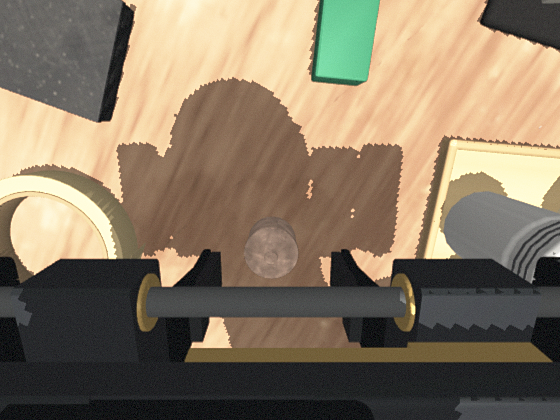

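```bash
python3 - <<'E'
from h import *
d=np.load("pics/w11.npz");c=(d["K"],d["R"],d["o"])
print(ray(c,(271.5,250),36),ray(c,(271.5,252),38))
E
python3 p.py 580.5 284.5 23 208.5;python3 -m inch '[{"fingers":0.35,"xyz":[0.5,-0.07,-0.05],"rotation":[0,-0.05,0]},{"fingers":0.35,"xyz":[0.6,0,0],"rotation":[0,0,0]},{"fingers":0.35,"xyz":[0.5,0,0],"rotation":[0,0,0]},{"fingers":0.35,"xyz":[0.15,0,0],"rotation":[0,0,0]},{"fingers":0.35,"xyz":[0.05,0,0],"rotation":[0,0,0]}]' 15; python3 p.py 580.5 284.5 23 208.5
```

```text
[583.45207656 282.43471261] [583.19166572 282.84411841]
t18.67 grasp pt [580.8 282.   78.3] jaw yaw -151.9 op 58.6 F [-1.1 -0.5 -1. ] q [ 0.7   0.56 -0.14  0.   -0.86 -0.21]
now-axes shift units [ 1.84 -0.08 -0.02] rot units [-0.05 -0.07 -0.  ]
target-axes shift units [ 1.84 -0.08 -0.05] dist mm [ -0.3   2.5 -55.3]
time: 19.08
position: [584.4, 284.5, 79.0]
orientation: [0.17, 0.691, 0.173, -0.681]
ft_force: [0.1, -0.1, 0.1]
opening: 0.673
t19.08 grasp pt [585.  284.9  28. ] jaw yaw -152.0 op 58.6 F [ 0.1 -0.1  0.1] q [ 0.7   0.63 -0.17  0.   -0.76 -0.22]
now-axes shift units [ 0.17 -0.06  0.14] rot units [-0.07 -0.11  0.  ]
target-axes shift units [ 0.17 -0.06  0.11] dist mm [-4.5 -0.4 -5. ]
```

```bash
python3 -m inch '[{"fingers":0,"xyz":[0.12,0,0.06],"rotation":[0,-0.05,0]},{"fingers":-1,"xyz":[0.05,0,0],"rotation":[0,0,0]},{"fingers":-1,"xyz":[0.03,0,0],"rotation":[0,0,0]},{"fingers":-1,"xyz":[0.03,0,0],"rotation":[0,0,0]},{"fingers":-1,"xyz":[0.03,0,0],"rotation":[0,0,0]}]' 15; python3 p.py 583 283 25 208.5;python3 -m inch '[{"fingers":-1,"xyz":[0.03,0,0],"rotation":[0,0,0]},{"fingers":-1,"xyz":[0.03,0,0],"rotation":[0,0,0]},{"fingers":-1,"xyz":[0.03,0,0],"rotation":[0,0,0]},{"fingers":-1,"xyz":[0.03,0,0],"rotation":[0,0,0]},{"fingers":-1,"xyz":[0.03,0,0],"rotation":[0,0,0]}]' 15; python3 p.py 583 283 25 208.5
```

```text
time: 19.5
position: [584.4, 284.5, 74.5]
orientation: [0.17, 0.69, 0.173, -0.682]
ft_force: [-1.5, 0.0, 1.4]
opening: 0.38
t19.50 grasp pt [584.9 284.9  23.5] jaw yaw -151.9 op 33.0 F [-1.5  0.   1.4] q [ 0.7   0.63 -0.17  0.   -0.75 -0.21]
now-axes shift units [-0.05  0.03  0.09] rot units [-0.06 -0.11  0.01]
target-axes shift units [-0.05  0.02  0.06] dist mm [-1.9 -1.9  1.5]
time: 19.92
position: [584.2, 284.5, 74.5]
orientation: [0.171, 0.691, 0.173, -0.681]
ft_force: [-2.7, -0.5, 5.1]
opening: 0.374
t19.92 grasp pt [584.8 284.8  23.5] jaw yaw -151.9 op 32.5 F [-2.7 -0.5  5.1] q [ 0.7   0.63 -0.17  0.   -0.75 -0.21]
now-axes shift units [-0.05  0.03  0.08] rot units [-0.05 -0.11  0.  ]
target-axes shift units [-0.05  0.02  0.06] dist mm [-1.8 -1.8  1.5]
```

```bash
python3 -m inch '[{"fingers":-1,"xyz":[-0.5,0,0],"rotation":[0,-0.05,0]},{"fingers":-1,"xyz":[-1,0,0],"rotation":[0,0,0]},{"fingers":-1,"xyz":[-1,-0.2,0],"rotation":[0,0,0]},{"fingers":-1,"xyz":[-0.7,-0.9,-0.1],"rotation":[0,0,0]},{"fingers":-1,"xyz":[0,-1,-0.1],"rotation":[0,0,0]}]' 15; python3 p.py 516.3 442 100 209.2
```

```text
time: 20.33
position: [560.0, 339.0, 170.9]
orientation: [0.169, 0.687, 0.169, -0.686]
ft_force: [0.2, 1.2, 0.2]
opening: 0.372
t20.33 grasp pt [560.1 339.1 119.9] jaw yaw -152.4 op 32.4 F [0.2 1.2 0.2] q [ 0.79  0.53 -0.07  0.   -0.96 -0.31]
now-axes shift units [ 0.67 -3.72 -0.3 ] rot units [-0.23 -0.02  0.  ]
target-axes shift units [ 0.66 -3.71 -0.4 ] dist mm [-43.8 102.9 -19.9]
```

```bash
python3 -m inch '[{"fingers":-1,"xyz":[0.05,-0.9,-0.1],"rotation":[-0.2,0,0]},{"fingers":-1,"xyz":[0.05,-1,-0.1],"rotation":[0,0,0]},{"fingers":-1,"xyz":[0.05,-1,-0.1],"rotation":[0,0,0]},{"fingers":-1,"xyz":[0.05,-0.5,-0.1],"rotation":[0,0,0]},{"fingers":-1,"xyz":[0.05,0,0],"rotation":[0,0,0]}]' 15; python3 p.py 516.3 442 29.5 209.2; python3 - <<'E'
from h import *
c=cam("wrist");np.savez("pics/w12.npz",K=c[0],R=c[1],o=c[2])
cv2.imwrite("pics/w12.png",cv2.cvtColor(snapshot("wrist"),cv2.COLOR_RGB2BGR))
E
python3 p.py
```

```text
time: 20.75
position: [519.5, 443.8, 166.4]
orientation: [0.175, 0.688, 0.182, -0.68]
ft_force: [-0.2, 0.2, 0.3]
opening: 0.378
t20.75 grasp pt [520.  444.4 115.4] jaw yaw -150.8 op 32.9 F [-0.2  0.2  0.3] q [ 0.94  0.58 -0.    0.   -0.98 -0.43]
now-axes shift units [2.86 0.02 0.19] rot units [ 0.   -0.12  0.05]
target-axes shift units [ 2.86 -0.    0.12] dist mm [ -3.7  -2.4 -85.9]
t20.80 grasp pt [520.  443.  114.8] jaw yaw -150.8 op 32.5 F [ 0.  -0.3 -1.5] q [ 0.94  0.58 -0.01  0.   -0.98 -0.43]
```

View pics/w12.png

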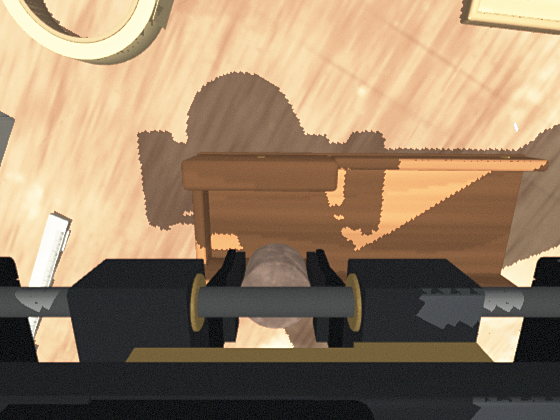

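```bash
python3 -m inch '[{"fingers":-1,"xyz":[0.5,0,0.12],"rotation":[0,-0.1,0.03]},{"fingers":-1,"xyz":[0.7,0,0],"rotation":[0,0,0]},{"fingers":-1,"xyz":[0.7,0,0],"rotation":[0,0,0]},{"fingers":-1,"xyz":[0.5,0,0],"rotation":[0,0,0]},{"fingers":-1,"xyz":[0.1,0,0],"rotation":[0,0,0]}]' 15; python3 p.py 516.3 442 29.5 209.2
```

```text
time: 21.22
position: [517.8, 435.2, 85.0]
orientation: [-0.176, -0.684, -0.176, 0.686]
ft_force: [-0.3, 0.4, -0.0]
opening: 0.374
t21.22 grasp pt [517.6 435.2  34. ] jaw yaw -151.2 op 32.5 F [-0.3  0.4 -0. ] q [ 0.94  0.66 -0.08 -0.   -0.83 -0.43]
now-axes shift units [ 0.15 -0.22 -0.07] rot units [-0.05  0.03  0.01]
target-axes shift units [ 0.15 -0.22 -0.07] dist mm [-1.3  6.8 -4.5]
```

```bash
python3 -m inch '[{"fingers":-1,"xyz":[0.0,-0.2,-0.05],"rotation":[0,0,0]},{"fingers":-1,"xyz":[0.05,-0.02,0],"rotation":[0,0,0]},{"fingers":-1,"xyz":[0.05,0,0],"rotation":[0,0,0]},{"fingers":-1,"xyz":[0.05,0,0],"rotation":[0,0,0]},{"fingers":-1,"xyz":[0.05,0,0],"rotation":[0,0,0]}]' 15; python3 p.py 516.3 442 29.5 209.2
```

```text
time: 21.63
position: [516.5, 438.7, 80.5]
orientation: [-0.176, -0.683, -0.174, 0.688]
ft_force: [-3.8, -1.8, 4.9]
opening: 0.371
t21.63 grasp pt [516.2 438.5  29.5] jaw yaw -151.4 op 32.3 F [-3.8 -1.8  4.9] q [ 0.94  0.67 -0.08 -0.   -0.83 -0.44]
now-axes shift units [-0.   -0.1  -0.06] rot units [-0.09  0.06 -0.01]
target-axes shift units [-0.   -0.1  -0.05] dist mm [0.1 3.5 0. ]
```

```bash
python3 -m inch '[{"fingers":0.0,"xyz":[0.02,0,0],"rotation":[0,0,0]},{"fingers":0.2,"xyz":[0.03,0,0],"rotation":[0,0,0]},{"fingers":0.3,"xyz":[0.03,0,0],"rotation":[0,0,0]},{"fingers":0.3,"xyz":[0.0,0,0],"rotation":[0,0,0]},{"fingers":0.3,"xyz":[-0.4,0,0],"rotation":[0,0,0]}]' 15; python3 p.py 516.3 442 29.5 209.2; python3 -m inch '[{"fingers":0.3,"xyz":[-0.7,0,0],"rotation":[0,0,0]},{"fingers":0.3,"xyz":[-1,0,0],"rotation":[0,0,0]},{"fingers":0.3,"xyz":[-1,0,0],"rotation":[0,0,0]},{"fingers":0.5,"xyz":[-1,0,0],"rotation":[0,0,0]},{"fingers":1,"xyz":[-0.8,0,0],"rotation":[0,0,0]}]' 25; python3 p.py 390 172 120 119; python3 - <<'E'
from h import *
c=cam("wrist");np.savez("pics/w13.npz",K=c[0],R=c[1],o=c[2])
cv2.imwrite("pics/w13.png",cv2.cvtColor(snapshot("wrist"),cv2.COLOR_RGB2BGR))
E
python3 p.py
```

```text
time: 22.05
position: [516.9, 438.6, 89.5]
orientation: [-0.175, -0.683, -0.174, 0.687]
ft_force: [-0.8, -0.2, -1.2]
opening: 0.624
t22.05 grasp pt [516.6 438.5  38.5] jaw yaw -151.4 op 54.3 F [-0.8 -0.2 -1.2] q [ 0.94  0.66 -0.07 -0.   -0.85 -0.44]
now-axes shift units [ 0.3  -0.11 -0.05] rot units [-0.09  0.05 -0.  ]
target-axes shift units [ 0.3  -0.11 -0.04] dist mm [-0.3  3.5 -9. ]
time: 22.47
position: [516.9, 437.5, 227.3]
orientation: [-0.177, -0.68, -0.171, 0.69]
ft_force: [-0.5, 0.7, 0.5]
opening: 0.727
t22.47 grasp pt [516.3 436.9 176.3] jaw yaw -151.5 op 63.3 F [-0.5  0.7  0.5] q [ 0.94  0.52  0.07 -0.   -1.13 -0.44]
now-axes shift units [2.03 5.74 7.89] rot units [13.02  0.07 -0.13]
target-axes shift units [ 1.88  7.99 -5.69] dist mm [-126.3 -264.9  -56.3]
t22.52 grasp pt [518.6 438.8 182.6] jaw yaw -151.4 op 66.7 F [0.2 1.3 4.7] q [ 0.94  0.52  0.08  0.   -1.13 -0.44]
```

View pics/w13.png

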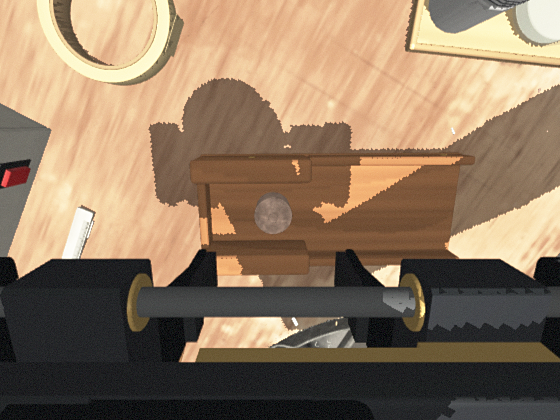

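```bash
python3 - <<'E'
from h import *
d=np.load("pics/w13.npz");c=(d["K"],d["R"],d["o"])
h=np.radians(29.2);u=np.array([np.cos(h),np.sin(h)]);n=np.array([-u[1],u[0]])
p=ray(c,(273,214),43);r=ray(c,(310.5,182),50);l=ray(c,(307,256),50);l2=ray(c,(306,241),50)
print("pot",p,"r",r,"l",l,l2,np.linalg.norm(r-l),np.linalg.norm(r-l2))
b=r+32*n+34*u;print("bay",b,"err",(p-b)@u,(p-b)@n)
E
```

```text
pot [515.87966558 438.03222674] r [502.51062827 397.35333434] l [471.96269488 456.0103895 ] [479.79118157 444.21954773] 66.13491026283765 52.082772739317285
bay [516.57846981 441.87406922] err -2.484281598122407 -3.0127107255627155
```

```bash
python3 -m inch '[{"fingers":1,"xyz":[0,0.59,0.81],"rotation":[1,0,0]},{"fingers":1,"xyz":[0,0.68,0.73],"rotation":[1,0,0]},{"fingers":1,"xyz":[0,0.77,0.64],"rotation":[1,0,0]},{"fingers":1,"xyz":[0,0.84,0.54],"rotation":[1,0,0]},{"fingers":1,"xyz":[0,0.9,0.44],"rotation":[1,0,0]}]' 30; python3 p.py 391 172 150 119;python3 -m inch '[{"fingers":1,"xyz":[0,0.95,0.33],"rotation":[1,0,0]},{"fingers":1,"xyz":[0,0.97,0.22],"rotation":[1,0,0]},{"fingers":1,"xyz":[0,0.9,0.1],"rotation":[1,0,0]},{"fingers":1,"xyz":[0,0.6,0],"rotation":[1,0,0]},{"fingers":1,"xyz":[0,0,0],"rotation":[1,0,0]}]' 30; python3 p.py 391 172 150 119
```

```text
time: 22.93
position: [455.8, 305.3, 239.9]
orientation: [-0.046, 0.709, -0.04, -0.703]
ft_force: [0.6, -0.7, -0.6]
opening: 0.991
t22.93 grasp pt [456.3 305.7 188.9] jaw yaw 173.1 op 86.2 F [ 0.6 -0.7 -0.6] q [ 0.89  0.3  -0.27  0.   -1.   -1.01]
now-axes shift units [1.24 4.7  1.63] rot units [ 7.86 -0.03  0.1 ]
target-axes shift units [ 1.3   4.04 -2.84] dist mm [ -65.3 -133.7  -38.9]
time: 23.35
position: [402.3, 202.1, 241.8]
orientation: [-0.263, 0.661, -0.253, -0.656]
ft_force: [-0.2, 0.4, -0.3]
opening: 1.0
t23.35 grasp pt [402.9 202.6 190.8] jaw yaw 137.1 op 87.0 F [-0.2  0.4 -0.3] q [ 0.83  0.13 -0.49  0.   -0.94 -1.58]
now-axes shift units [ 1.35  1.04 -0.4 ] rot units [2.64 0.01 0.13]
target-axes shift units [ 1.36  0.82 -0.69] dist mm [-11.9 -30.6 -40.8]
```

```bash
python3 -m inch '[{"fingers":1,"xyz":[0.1,0.5,-0.2],"rotation":[1,0,0.1]},{"fingers":1,"xyz":[0.1,0.4,-0.3],"rotation":[1,0,0]},{"fingers":1,"xyz":[0.05,0,0],"rotation":[0.7,0,0]},{"fingers":1,"xyz":[0.05,0,0],"rotation":[0,0,0]},{"fingers":1,"xyz":[0.05,0,-0.03],"rotation":[0,0,0]}]' 30; python3 p.py 391 172 55 119; python3 - <<'E'
from h import *
c=cam("wrist");np.savez("pics/w14.npz",K=c[0],R=c[1],o=c[2])
cv2.imwrite("pics/w14.png",cv2.cvtColor(snapshot("wrist"),cv2.COLOR_RGB2BGR))
E
python3 p.py
```

```text
time: 23.77
position: [392.9, 168.9, 235.2]
orientation: [-0.37, 0.607, -0.361, -0.604]
ft_force: [-0.1, -0.7, 0.3]
opening: 0.997
t23.77 grasp pt [393.4 169.4 184.2] jaw yaw 117.8 op 86.8 F [-0.1 -0.7  0.3] q [ 0.79  0.1  -0.54  0.   -0.92 -1.88]
now-axes shift units [4.3  0.09 0.1 ] rot units [-0.18  0.02  0.11]
target-axes shift units [4.31 0.   0.12] dist mm [  -2.4    2.6 -129.2]
t23.82 grasp pt [393.4 169.3 183.9] jaw yaw 117.7 op 87.1 F [-0.5 -0.6  0.4] q [ 0.79  0.1  -0.54  0.   -0.92 -1.88]
```

View pics/w14.png

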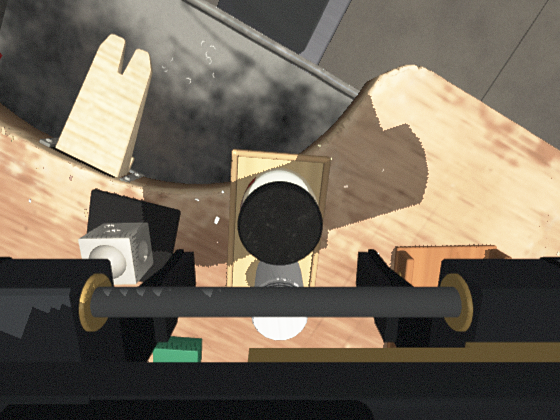

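```bash
python3 - <<'E'
from h import *
d=np.load("pics/w14.npz");c=(d["K"],d["R"],d["o"])
print(ray(c,(280,223),93),"can",ray(c,(280,314),91))
E
```

```text
[390.03683663 171.99866175] can [459.98633002 209.21174968]
```

```bash
python3 -m inch '[{"fingers":1,"xyz":[0.7,0,0.1],"rotation":[-0.15,0,0.1]},{"fingers":1,"xyz":[0.9,0,0],"rotation":[0,0,0]},{"fingers":1,"xyz":[0.9,0,0],"rotation":[0,0,0]},{"fingers":1,"xyz":[0.7,0,0],"rotation":[0,0,0]},{"fingers":1,"xyz":[0.2,0,0],"rotation":[0,0,0]}]' 30; python3 p.py 390.5 172 55 119
```

```text
time: 24.23
position: [396.0, 176.4, 133.9]
orientation: [-0.362, 0.612, -0.35, -0.61]
ft_force: [-0.3, -0.3, -0.8]
opening: 1.0
t24.23 grasp pt [396.6 177.1  82.9] jaw yaw 119.5 op 87.0 F [-0.3 -0.3 -0.8] q [ 0.8   0.26 -0.66 -0.   -0.63 -1.85]
now-axes shift units [ 0.92  0.27 -0.05] rot units [0.08 0.04 0.13]
target-axes shift units [ 0.93  0.23 -0.04] dist mm [ -6.1  -5.1 -27.9]
```

```bash
python3 -m inch '[{"fingers":1,"xyz":[0.3,0.2,-0.05],"rotation":[0.05,0.04,0.1]},{"fingers":1,"xyz":[0.35,0.03,0],"rotation":[0,0,0]},{"fingers":1,"xyz":[0.2,0,0],"rotation":[0,0,0]},{"fingers":0.8,"xyz":[0.05,0,0],"rotation":[0,0,0]},{"fingers":0.6,"xyz":[0.05,0,0],"rotation":[0,0,0]}]' 30; python3 p.py 390.5 172 55 119
```

```text
time: 24.65
position: [391.7, 173.0, 104.3]
orientation: [-0.357, 0.612, -0.356, -0.61]
ft_force: [0.4, -0.1, -0.1]
opening: 0.921
t24.65 grasp pt [391.8 173.   53.3] jaw yaw 119.5 op 80.1 F [ 0.4 -0.1 -0.1] q [ 0.8   0.31 -0.7   0.   -0.56 -1.86]
now-axes shift units [-0.06  0.05 -0.01] rot units [ 0.07 -0.01  0.02]
target-axes shift units [-0.06  0.05 -0.01] dist mm [-1.3 -1.   1.7]
```

```bash
python3 -m inch '[{"fingers":-1,"xyz":[0.03,0.03,0],"rotation":[0,0,0]},{"fingers":-1,"xyz":[0.03,0,0],"rotation":[0,0,0]},{"fingers":-1,"xyz":[0.03,0,0],"rotation":[0,0,0]},{"fingers":-1,"xyz":[0.03,0,0],"rotation":[0,0,0]},{"fingers":-1,"xyz":[0.03,0,0],"rotation":[0,0,0]}]' 30; python3 p.py 390.5 172 55 119; python3 -m inch '[{"fingers":-1,"xyz":[0.03,0,0],"rotation":[0,0,0]},{"fingers":-1,"xyz":[0.0,0,0],"rotation":[0,0,0]},{"fingers":-1,"xyz":[-0.5,0,0],"rotation":[0,0,0]},{"fingers":-1,"xyz":[-1,0,0],"rotation":[0,0,0]},{"fingers":-1,"xyz":[-1,0,0],"rotation":[0,0,0]}]' 30; python3 p.py 453 411.5 55 119.2
```

```text
time: 25.07
position: [391.5, 172.9, 103.4]
orientation: [-0.357, 0.612, -0.355, -0.61]
ft_force: [-1.7, -0.0, 5.6]
opening: 0.767
t25.07 grasp pt [391.7 173.   52.4] jaw yaw 119.5 op 66.8 F [-1.7 -0.   5.6] q [ 0.8   0.31 -0.71  0.01 -0.55 -1.86]
now-axes shift units [-0.09  0.05 -0.01] rot units [ 0.08 -0.01  0.05]
target-axes shift units [-0.09  0.04 -0.01] dist mm [-1.2 -1.   2.6]
time: 25.48
position: [387.6, 169.8, 175.6]
orientation: [0.353, -0.61, 0.36, 0.611]
ft_force: [1.1, 1.2, -2.2]
opening: 0.769
t25.48 grasp pt [387.3 169.4 124.6] jaw yaw 119.4 op 66.9 F [ 1.1  1.2 -2.2] q [ 0.8   0.18 -0.62  0.   -0.78 -1.86]
now-axes shift units [ 2.24 -5.89  5.96] rot units [ 0.03 -0.03 -0.08]
target-axes shift units [ 2.32 -5.83  5.97] dist mm [ 65.7 242.1 -69.6]
```

```bash
python3 -m inch '[{"fingers":-1,"xyz":[-0.8,0,0.6],"rotation":[0,0,0]},{"fingers":-1,"xyz":[-0.4,-0.3,1],"rotation":[0,0,0]},{"fingers":-1,"xyz":[0,-0.5,1],"rotation":[0,0,0]},{"fingers":-1,"xyz":[0,-0.9,1],"rotation":[0,0,0]},{"fingers":-1,"xyz":[0,-1,1],"rotation":[0,0,0]}]' 30; python3 p.py 453.2 412 53.5 119.2
```

```text
time: 25.9
position: [388.4, 328.5, 220.1]
orientation: [0.359, -0.608, 0.359, 0.61]
ft_force: [1.7, 0.3, -2.4]
opening: 0.771
t25.90 grasp pt [388.2 328.6 169.1] jaw yaw 118.9 op 67.0 F [ 1.7  0.3 -2.4] q [ 1.02  0.26 -0.38 -0.   -0.94 -2.08]
now-axes shift units [ 3.85 -3.25  1.38] rot units [-0.04  0.02 -0.01]
target-axes shift units [ 3.85 -3.24  1.38] dist mm [  65.    83.4 -115.6]
```

```bash
python3 -m inch '[{"fingers":-1,"xyz":[0,-1,0.7],"rotation":[0,0,0]},{"fingers":-1,"xyz":[0,-1,0.4],"rotation":[0,0,0]},{"fingers":-1,"xyz":[0,-0.6,0.1],"rotation":[0,0,0]},{"fingers":-1,"xyz":[0.05,0,0],"rotation":[0,0,0]},{"fingers":-1,"xyz":[0.05,0,0],"rotation":[0,0,0]}]' 30; python3 p.py 453.2 412 53.5 119.2
```

```text
time: 26.32
position: [440.7, 409.0, 215.1]
orientation: [0.359, -0.609, 0.356, 0.612]
ft_force: [-0.0, -0.5, -2.5]
opening: 0.771
t26.32 grasp pt [440.7 409.3 164.1] jaw yaw 119.3 op 67.1 F [-0.  -0.5 -2.5] q [ 1.02  0.41 -0.16 -0.01 -1.   -2.07]
now-axes shift units [ 3.69 -0.41 -0.15] rot units [0.01 0.05 0.01]
target-axes shift units [ 3.69 -0.41 -0.12] dist mm [  12.5    2.7 -110.6]
```

```bash
python3 -m inch '[{"fingers":-1,"xyz":[0.5,-0.3,-0.12],"rotation":[0,0.05,0]},{"fingers":-1,"xyz":[0.7,0,0],"rotation":[0,0,0]},{"fingers":-1,"xyz":[0.7,0,0],"rotation":[0,0,0]},{"fingers":-1,"xyz":[0.3,0,0],"rotation":[0,0,0]},{"fingers":-1,"xyz":[0.05,0,0],"rotation":[0,0,0]}]' 30; python3 p.py 453.2 412 53.5 119.2
```

```text
time: 26.73
position: [448.1, 406.6, 144.8]
orientation: [0.357, -0.609, 0.359, 0.61]
ft_force: [-0.8, -0.8, -2.2]
opening: 0.762
t26.73 grasp pt [448.  406.5  93.8] jaw yaw 119.1 op 66.3 F [-0.8 -0.8 -2.2] q [ 1.    0.49 -0.23 -0.   -0.86 -2.07]
now-axes shift units [ 1.34 -0.24  0.08] rot units [-0.01 -0.   -0.02]
target-axes shift units [ 1.34 -0.24  0.08] dist mm [  5.2   5.5 -40.3]
```

```bash
python3 -m inch '[{"fingers":-1,"xyz":[0.1,-0.24,0.08],"rotation":[0,0,0]},{"fingers":-1,"xyz":[0.3,0,0],"rotation":[0,0,0]},{"fingers":-1,"xyz":[0.3,0,0],"rotation":[0,0,0]},{"fingers":-1,"xyz":[0.2,0,0],"rotation":[0,0,0]},{"fingers":-1,"xyz":[0.05,0,0],"rotation":[0,0,0]}]' 30; python3 p.py 453.2 412 53.5 119.2; python3 - <<'E'
from h import *
cv2.imwrite("pics/s15.png",cv2.cvtColor(snapshot("scene"),cv2.COLOR_RGB2BGR))
cv2.imwrite("pics/w15.png",cv2.cvtColor(snapshot("wrist"),cv2.COLOR_RGB2BGR))
E
python3 p.py
```

```text
time: 27.15
position: [453.8, 412.7, 116.9]
orientation: [0.359, -0.61, 0.357, 0.61]
ft_force: [0.1, 0.8, -2.7]
opening: 0.767
t27.15 grasp pt [453.9 412.7  65.9] jaw yaw 119.2 op 66.7 F [ 0.1  0.8 -2.7] q [ 1.    0.54 -0.23 -0.   -0.8  -2.06]
now-axes shift units [ 0.41  0.03 -0.01] rot units [-0.01  0.01  0.01]
target-axes shift units [ 0.41  0.03 -0.01] dist mm [ -0.7  -0.7 -12.4]
t27.25 grasp pt [454.1 412.9  66.6] jaw yaw 119.2 op 66.7 F [ 1.1 -0.3 -3.1] q [ 1.    0.53 -0.23  0.   -0.8  -2.06]
```

View pics/s15.png

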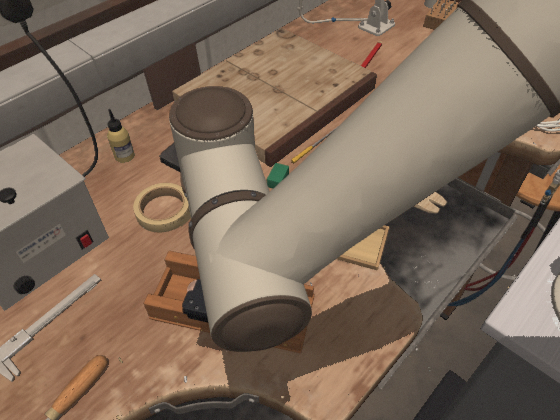

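View pics/w15.png

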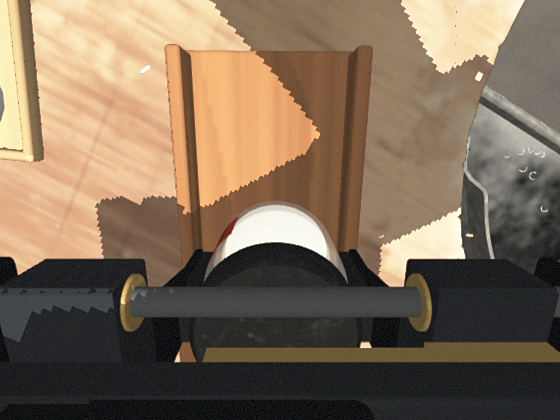

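```bash
python3 -m inch '[{"fingers":-1,"xyz":[0.15,0.03,0],"rotation":[0,0,0]},{"fingers":-1,"xyz":[0.15,0,0],"rotation":[0,0,0]},{"fingers":-1,"xyz":[0.1,0,0],"rotation":[0,0,0]},{"fingers":-1,"xyz":[0.08,0,0],"rotation":[0,0,0]},{"fingers":-1,"xyz":[0.05,0,0],"rotation":[0,0,0]}]' 30; python3 p.py 453.2 412 53.5 119.2
```

```text
time: 27.67
position: [453.8, 413.5, 104.4]
orientation: [-0.36, 0.611, -0.355, -0.609]
ft_force: [-5.9, -3.2, 13.4]
opening: 0.765
t27.67 grasp pt [454.1 413.7  53.4] jaw yaw 119.3 op 66.6 F [-5.9 -3.2 13.4] q [ 1.    0.55 -0.24  0.   -0.77 -2.06]
now-axes shift units [-0.    0.05 -0.04] rot units [0.01 0.01 0.05]
target-axes shift units [-0.    0.04 -0.03] dist mm [-0.9 -1.7  0.1]
```

```bash
python3 -m inch '[{"fingers":0.7,"xyz":[-0.03,0,0],"rotation":[0,0,0]},{"fingers":0.85,"xyz":[0.02,0,0],"rotation":[0,0,0]},{"fingers":1,"xyz":[0.02,0,0],"rotation":[0,0,0]},{"fingers":1,"xyz":[0.02,0,0],"rotation":[0,0,0]},{"fingers":1,"xyz":[-0.2,0,0],"rotation":[0,0,0]}]' 25; python3 p.py 453.2 412 53.5 119.2; python3 -m inch '[{"fingers":1,"xyz":[-0.5,0,0],"rotation":[0,0,0]},{"fingers":1,"xyz":[-1,0,0],"rotation":[0,0,0]},{"fingers":1,"xyz":[-1,0,0],"rotation":[0,0,0]},{"fingers":1,"xyz":[-1,0,0],"rotation":[0,0,0]},{"fingers":1,"xyz":[-0.1,0,0],"rotation":[0,0,0]}]' 25; python3 p.py 460.5 210 150 119;python3 - <<'E'
from h import *
c=cam("wrist");np.savez("pics/w16.npz",K=c[0],R=c[1],o=c[2])
cv2.imwrite("pics/w16.png",cv2.cvtColor(snapshot("wrist"),cv2.COLOR_RGB2BGR))
E
python3 p.py
```

```text
time: 28.08
position: [454.5, 414.4, 110.8]
orientation: [-0.36, 0.611, -0.354, -0.609]
ft_force: [-0.5, -0.0, -0.2]
opening: 0.985
t28.08 grasp pt [454.8 414.8  59.8] jaw yaw 119.3 op 85.7 F [-0.5 -0.  -0.2] q [ 1.    0.54 -0.24  0.   -0.78 -2.06]
now-axes shift units [ 0.21  0.09 -0.05] rot units [0.02 0.02 0.08]
target-axes shift units [ 0.21  0.08 -0.05] dist mm [-1.6 -2.8 -6.3]
time: 28.5
position: [454.1, 413.1, 222.6]
orientation: [-0.359, 0.612, -0.356, -0.609]
ft_force: [0.8, 0.6, 0.3]
opening: 1.0
t28.50 grasp pt [454.3 413.2 171.6] jaw yaw 119.3 op 87.0 F [0.8 0.6 0.3] q [ 1.    0.42 -0.12  0.   -1.02 -2.06]
now-axes shift units [ 0.71  3.14 -6.01] rot units [ 0.05 -0.01  0.05]
target-axes shift units [ 0.72  3.09 -6.03] dist mm [   6.2 -203.2  -21.6]
t28.55 grasp pt [453.6 412.7 169.9] jaw yaw 119.3 op 86.8 F [-0.2 -0.5  0.8] q [ 1.    0.42 -0.13  0.   -1.02 -2.06]
```

View pics/w16.png

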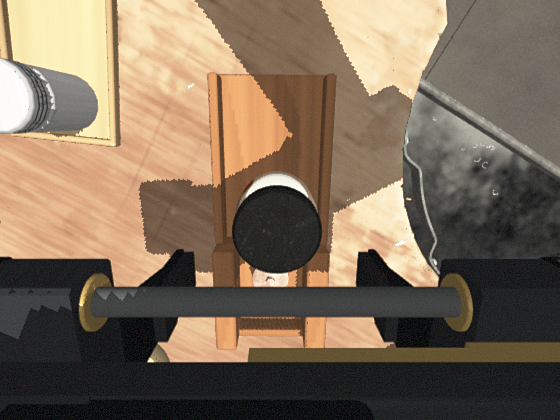

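```bash
python3 -m inch '[{"fingers":1,"xyz":[0,0.5,-1],"rotation":[0,0,0]},{"fingers":1,"xyz":[0,0.5,-1],"rotation":[0,0,0]},{"fingers":1,"xyz":[0,0.5,-1],"rotation":[0,0,0]},{"fingers":1,"xyz":[0,0.5,-1],"rotation":[0,0,0]},{"fingers":1,"xyz":[0,0.5,-1],"rotation":[0,0,0]}]' 25; python3 p.py 460.5 210 150 119;python3 -m inch '[{"fingers":1,"xyz":[0.05,0.4,-0.4],"rotation":[0,0,0]},{"fingers":1,"xyz":[0.05,0,0],"rotation":[0,0,0]},{"fingers":1,"xyz":[0.05,0,0],"rotation":[0,0,0]},{"fingers":1,"xyz":[0.05,0,0],"rotation":[0,0,0]},{"fingers":1,"xyz":[0.05,0,0],"rotation":[0,0,0]}]' 25; python3 p.py 460.5 210 60 119;python3 - <<'E'
from h import *
c=cam("wrist");np.savez("pics/w17.npz",K=c[0],R=c[1],o=c[2])
cv2.imwrite("pics/w17.png",cv2.cvtColor(snapshot("wrist"),cv2.COLOR_RGB2BGR))
E
python3 p.py
```

```text
time: 28.97
position: [461.0, 245.1, 218.6]
orientation: [-0.357, 0.612, -0.353, -0.611]
ft_force: [0.5, 0.3, 1.1]
opening: 0.996
t28.97 grasp pt [461.3 245.3 167.6] jaw yaw 119.8 op 86.6 F [0.5 0.3 1.1] q [ 0.8   0.28 -0.35  0.   -0.94 -1.85]
now-axes shift units [ 0.58  0.61 -1.01] rot units [0.11 0.01 0.04]
target-axes shift units [ 0.59  0.58 -1.02] dist mm [ -0.8 -35.3 -17.6]
time: 29.38
position: [454.9, 221.9, 208.6]
orientation: [0.357, -0.61, 0.357, 0.611]
ft_force: [-0.1, -0.6, -0.3]
opening: 0.999
t29.38 grasp pt [454.9 221.9 157.6] jaw yaw 119.4 op 86.9 F [-0.1 -0.6 -0.3] q [ 0.77  0.27 -0.4  -0.   -0.91 -1.83]
now-axes shift units [ 3.25  0.03 -0.44] rot units [0.05 0.   0.  ]
target-axes shift units [ 3.25  0.03 -0.44] dist mm [  5.6 -11.9 -97.6]
t29.43 grasp pt [454.7 222.  157.2] jaw yaw 119.4 op 87.0 F [ 0.5  0.2 -0.4] q [ 0.78  0.27 -0.4  -0.   -0.91 -1.83]
```

View pics/w17.png

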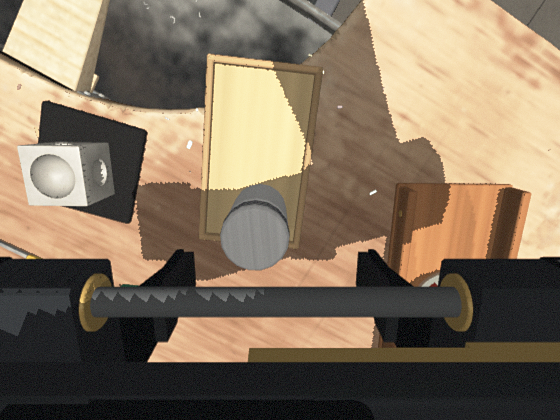

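```bash
python3 - <<'E'
from h import *
d=np.load("pics/w17.npz");c=(d["K"],d["R"],d["o"])
print("can",ray(c,(255,236),91),ray(c,(221,236),91),ray(c,(289,236),91),ray(c,(255,202.5),91),ray(c,(255,269.5),91))
E
```

```text
can [460.39257238 209.47515054] [471.68184941 189.42684798] [449.10371525 229.52270741] [439.90312847 198.3949025 ] [482.13026846 221.23042635]
```

```bash
python3 -m inch '[{"fingers":1,"xyz":[0.6,0,-0.44],"rotation":[0.05,0,0]},{"fingers":1,"xyz":[0.8,0,-0.03],"rotation":[0,0,0]},{"fingers":1,"xyz":[0.8,0,0],"rotation":[0,0,0]},{"fingers":1,"xyz":[0.5,0,0],"rotation":[0,0,0]},{"fingers":1,"xyz":[0.05,0,0],"rotation":[0,0,0]}]' 25; python3 p.py 461 209.5 60 119
```

```text
time: 29.85
position: [464.7, 216.0, 123.7]
orientation: [-0.359, 0.611, -0.354, -0.61]
ft_force: [0.2, 0.3, -0.6]
opening: 1.002
t29.85 grasp pt [465.  216.2  72.7] jaw yaw 119.4 op 87.2 F [ 0.2  0.3 -0.6] q [ 0.75  0.39 -0.48  0.   -0.69 -1.81]
now-axes shift units [ 0.42  0.23 -0.13] rot units [0.06 0.01 0.06]
target-axes shift units [ 0.42  0.21 -0.13] dist mm [ -4.   -6.7 -12.7]
```

```bash
python3 -m inch '[{"fingers":1,"xyz":[0.2,0.2,-0.13],"rotation":[0.05,0,0.05]},{"fingers":1,"xyz":[0.2,0.02,0],"rotation":[0,0,0]},{"fingers":0.5,"xyz":[0.1,0,0],"rotation":[0,0,0]},{"fingers":0.2,"xyz":[0.05,0,0],"rotation":[0,0,0]},{"fingers":-1,"xyz":[0.05,0,0],"rotation":[0,0,0]}]' 25; python3 p.py 461 209.5 60 119;python3 -m inch '[{"fingers":-1,"xyz":[0.05,0,0],"rotation":[0,0,0]},{"fingers":-1,"xyz":[0.03,0,0],"rotation":[0,0,0]},{"fingers":-1,"xyz":[0.03,0,0],"rotation":[0,0,0]},{"fingers":-1,"xyz":[0.03,0,0],"rotation":[0,0,0]},{"fingers":-1,"xyz":[0.03,0,0],"rotation":[0,0,0]}]' 25; python3 p.py 461 209.5 60 119
```

```text
time: 30.27
position: [461.7, 211.7, 105.3]
orientation: [-0.359, 0.61, -0.356, -0.61]
ft_force: [0.1, -0.4, 0.1]
opening: 0.855
t30.27 grasp pt [461.8 211.9  54.3] jaw yaw 119.3 op 74.4 F [ 0.1 -0.4  0.1] q [ 0.75  0.41 -0.51 -0.   -0.65 -1.81]
now-axes shift units [-0.19  0.06 -0.06] rot units [0.04 0.01 0.03]
target-axes shift units [-0.19  0.06 -0.05] dist mm [-0.8 -2.4  5.7]
time: 30.68
position: [462.9, 212.4, 102.6]
orientation: [-0.36, 0.611, -0.355, -0.609]
ft_force: [-3.9, -1.5, 10.6]
opening: 0.546
t30.68 grasp pt [463.2 212.7  51.6] jaw yaw 119.3 op 47.5 F [-3.9 -1.5 10.6] q [ 0.75  0.42 -0.51  0.   -0.63 -1.81]
now-axes shift units [-0.28  0.11 -0.06] rot units [0.05 0.01 0.06]
target-axes shift units [-0.28  0.1  -0.05] dist mm [-2.2 -3.2  8.4]
```

```bash
python3 -m inch '[{"fingers":-1,"xyz":[-0.5,0,0],"rotation":[0,0,0]},{"fingers":-1,"xyz":[-0.9,0,0],"rotation":[0,0,0]},{"fingers":-1,"xyz":[-0.9,0,0.2],"rotation":[0,0,0]},{"fingers":-1,"xyz":[-0.4,0,0.8],"rotation":[0,0,0]},{"fingers":-1,"xyz":[0,0,1],"rotation":[0,0,0]}]' 25; python3 p.py 394.2 373.6 52.6 119.3
```

```text
time: 31.1
position: [432.2, 261.3, 184.6]
orientation: [0.36, -0.608, 0.36, 0.609]
ft_force: [0.2, -0.3, -1.9]
opening: 0.546
t31.10 grasp pt [432.2 261.3 133.6] jaw yaw 118.8 op 47.5 F [ 0.2 -0.3 -1.9] q [ 0.86  0.29 -0.43 -0.   -0.85 -1.93]
now-axes shift units [ 2.7  -0.7   3.89] rot units [-0.07  0.01 -0.01]
target-axes shift units [ 2.7  -0.73  3.89] dist mm [-38.  112.3 -81. ]
```

```bash
python3 -m inch '[{"fingers":-1,"xyz":[0,-0.2,1],"rotation":[0,0,0]},{"fingers":-1,"xyz":[0,-0.2,1],"rotation":[0,0,0]},{"fingers":-1,"xyz":[0,-0.15,0.9],"rotation":[0,0,0]},{"fingers":-1,"xyz":[0,0,0.2],"rotation":[0,0,0]},{"fingers":-1,"xyz":[0.05,0,0],"rotation":[0,0,0]}]' 25; python3 p.py 394.2 373.6 52.6 119.3
```

```text
time: 31.52
position: [397.9, 357.6, 185.0]
orientation: [0.362, -0.608, 0.357, 0.61]
ft_force: [-1.1, -0.7, -1.1]
opening: 0.543
t31.52 grasp pt [398.  357.9 134. ] jaw yaw 118.9 op 47.3 F [-1.1 -0.7 -1.1] q [ 1.03  0.34 -0.36 -0.   -0.87 -2.1 ]
now-axes shift units [ 2.72 -0.13  0.5 ] rot units [-0.06  0.05  0.03]
target-axes shift units [ 2.71 -0.15  0.53] dist mm [ -3.8  15.7 -81.4]
```

```bash
python3 -m inch '[{"fingers":-1,"xyz":[0.2,-0.1,0.45],"rotation":[-0.05,0.03,0]},{"fingers":-1,"xyz":[0.4,0,0],"rotation":[0,0,0]},{"fingers":-1,"xyz":[0.5,0,0],"rotation":[0,0,0]},{"fingers":-1,"xyz":[0.3,0,0],"rotation":[0,0,0]},{"fingers":-1,"xyz":[0.05,0,0],"rotation":[0,0,0]}]' 25; python3 p.py 394.2 373.6 52.6 119.3
```

```text
time: 31.93
position: [393.8, 369.9, 138.2]
orientation: [0.359, -0.61, 0.357, 0.61]
ft_force: [-0.0, -0.4, -2.1]
opening: 0.552
t31.93 grasp pt [393.8 370.   87.2] jaw yaw 119.1 op 48.0 F [-0.  -0.4 -2.1] q [ 1.05  0.41 -0.4  -0.   -0.76 -2.12]
now-axes shift units [ 1.15 -0.07  0.1 ] rot units [-0.02  0.01  0.02]
target-axes shift units [ 1.15 -0.07  0.1 ] dist mm [  0.4   3.6 -34.6]
```

```bash
python3 -m inch '[{"fingers":-1,"xyz":[0.3,-0.07,0.1],"rotation":[0,0,0]},{"fingers":-1,"xyz":[0.4,0,0],"rotation":[0,0,0]},{"fingers":-1,"xyz":[0.2,0,0],"rotation":[0,0,0]},{"fingers":-1,"xyz":[0.05,0,0],"rotation":[0,0,0]},{"fingers":-1,"xyz":[0.05,0,0],"rotation":[0,0,0]}]' 25; python3 p.py 394.2 373.6 52.6 119.3
```

```text
time: 32.35
position: [395.5, 373.1, 105.8]
orientation: [-0.359, 0.609, -0.358, -0.609]
ft_force: [-0.2, 0.8, -2.0]
opening: 0.546
t32.35 grasp pt [395.6 373.2  54.8] jaw yaw 119.0 op 47.5 F [-0.2  0.8 -2. ] q [ 1.05  0.46 -0.42  0.   -0.69 -2.12]
now-axes shift units [0.07 0.03 0.03] rot units [-0.04  0.    0.01]
target-axes shift units [0.07 0.03 0.04] dist mm [-1.4  0.4 -2.2]
```

```bash
python3 -m inch '[{"fingers":-1,"xyz":[0.08,0.03,0.02],"rotation":[0,0,0]},{"fingers":-1,"xyz":[0.05,0,0],"rotation":[0,0,0]},{"fingers":0.2,"xyz":[0.03,0,0],"rotation":[0,0,0]},{"fingers":0.3,"xyz":[0.03,0,0],"rotation":[0,0,0]},{"fingers":0.35,"xyz":[0.03,0,0],"rotation":[0,0,0]}]' 25; python3 p.py 394.2 373.6 52.6 119.3
```

```text
time: 32.77
position: [395.7, 374.9, 103.7]
orientation: [-0.361, 0.61, -0.355, -0.609]
ft_force: [0.8, 0.2, -0.1]
opening: 0.643
t32.77 grasp pt [396.  375.2  52.7] jaw yaw 119.1 op 56.0 F [ 0.8  0.2 -0.1] q [ 1.06  0.46 -0.42  0.   -0.68 -2.12]
now-axes shift units [ 0.    0.08 -0.02] rot units [-0.03  0.02  0.07]
target-axes shift units [ 0.    0.07 -0.01] dist mm [-1.8 -1.6 -0.1]
```

Released; rise slowly at first, then fully clear and look.

```bash
python3 -m inch '[{"fingers":0.4,"xyz":[-0.2,0,0],"rotation":[0,0,0]},{"fingers":0.7,"xyz":[-0.5,0,0],"rotation":[0,0,0]},{"fingers":1,"xyz":[-1,0,0],"rotation":[0,0,0]},{"fingers":1,"xyz":[-1,0,0],"rotation":[0,0,0]},{"fingers":1,"xyz":[-1,0,0],"rotation":[0,0,0]}]' 25; python3 -m inch '[{"fingers":1,"xyz":[-1,0,0],"rotation":[0,0,0]},{"fingers":1,"xyz":[-0.7,0,0],"rotation":[0,0,0]},{"fingers":1,"xyz":[0,0,0],"rotation":[0,0,0]},{"fingers":1,"xyz":[0,0,0],"rotation":[0,0,0]},{"fingers":1,"xyz":[0,0,0],"rotation":[0,0,0]}]' 25; python3 p.py 402.9 357.9 238.2 119.1;python3 - <<'E'
from h import *
c=cam("wrist");np.savez("pics/w18.npz",K=c[0],R=c[1],o=c[2])
cv2.imwrite("pics/w18.png",cv2.cvtColor(snapshot("wrist"),cv2.COLOR_RGB2BGR))
E
python3 p.py
```

```text
time: 33.18
position: [393.4, 371.6, 213.0]
orientation: [-0.356, 0.61, -0.361, -0.609]
ft_force: [-1.3, 1.1, -0.5]
opening: 0.917
time: 33.6
position: [395.1, 373.7, 277.2]
orientation: [-0.363, 0.611, -0.354, -0.608]
ft_force: [0.3, -0.4, 0.2]
opening: 1.0
t33.60 grasp pt [395.5 374.1 226.2] jaw yaw 119.1 op 87.0 F [ 0.3 -0.4  0.2] q [ 1.06  0.25 -0.22  0.   -1.08 -2.12]
now-axes shift units [-0.4   0.04 -0.59] rot units [-0.    0.03  0.1 ]
target-axes shift units [-0.4   0.03 -0.59] dist mm [  7.4 -16.2  12. ]
t33.65 grasp pt [395.3 373.9 225.6] jaw yaw 119.1 op 87.1 F [ 0.  -0.6 -0.8] q [ 1.06  0.25 -0.22  0.   -1.08 -2.12]
```

View pics/w18.png

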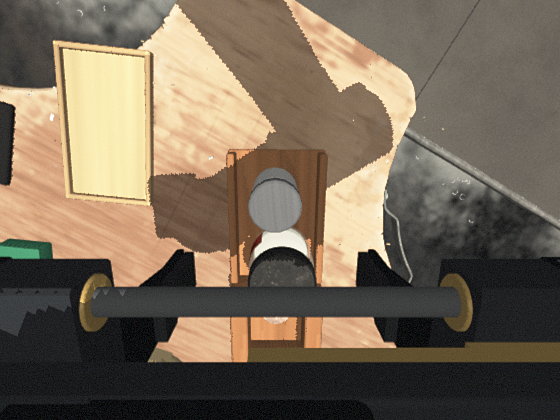

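```bash
python3 -m inch '[{"fingers":1,"xyz":[-0.3,0,-0.8],"rotation":[0,0,0]},{"fingers":1,"xyz":[0,0.2,-1],"rotation":[0,0,0]},{"fingers":1,"xyz":[0,0.2,-1],"rotation":[0,0,0]},{"fingers":1,"xyz":[0,0.2,-1],"rotation":[0,0,0]},{"fingers":1,"xyz":[0,0.2,-1],"rotation":[0,0,0]}]'; python3 -m inch '[{"fingers":1,"xyz":[0,0.7,-1],"rotation":[0,0,0]},{"fingers":1,"xyz":[0,0.7,-1],"rotation":[0,0,0]},{"fingers":1,"xyz":[0,0.7,-1],"rotation":[0,0,0]},{"fingers":1,"xyz":[0,0.7,-1],"rotation":[0,0,0]},{"fingers":1,"xyz":[0,0.7,-1],"rotation":[0,0,0]}]'; python3 -m inch '[{"fingers":1,"xyz":[0,0.8,-1],"rotation":[0,0,0]},{"fingers":1,"xyz":[0,0.8,-1],"rotation":[0,0,0]},{"fingers":1,"xyz":[0,0.8,-1],"rotation":[0,0,0]},{"fingers":1,"xyz":[0,0.8,-1],"rotation":[0,0,0]},{"fingers":1,"xyz":[0,0.8,-1],"rotation":[0,0,0]}]'; python3 p.py 229 -581 240 119
```

```text
time: 34.07
position: [442.9, 234.6, 277.9]
orientation: [0.355, -0.611, 0.356, 0.611]
ft_force: [-0.6, 0.3, -0.0]
opening: 0.995
time: 34.48
position: [423.5, 44.1, 271.0]
orientation: [0.349, -0.609, 0.361, 0.614]
ft_force: [1.0, -0.0, 0.1]
opening: 1.0
time: 34.9
position: [387.4, -154.3, 268.1]
orientation: [0.345, -0.606, 0.363, 0.618]
ft_force: [1.6, 0.4, 0.2]
opening: 0.999
t34.90 grasp pt [ 385.9 -155.   217.2] jaw yaw 119.9 op 86.9 F [1.6 0.4 0.2] q [ 0.02  0.05 -0.5   0.01 -1.05 -1.08]
now-axes shift units [-0.43 11.63 -9.7 ] rot units [ 0.13  0.02 -0.26]
target-axes shift units [-0.76 11.51 -9.88] dist mm [-156.9 -426.    22.8]
```

```bash
python3 -m inch '[{"fingers":1,"xyz":[0,0.8,-1],"rotation":[0,0,0]},{"fingers":1,"xyz":[0,0.8,-1],"rotation":[0,0,0]},{"fingers":1,"xyz":[0,0.8,-1],"rotation":[0,0,0]},{"fingers":1,"xyz":[0,0.6,-0.8],"rotation":[0,0,0]},{"fingers":1,"xyz":[0,0,0],"rotation":[0,0,0]}]'; python3 p.py 229 -581 240 119; python3 - <<'E'
from h import *
cv2.imwrite("pics/t19.png",cv2.cvtColor(snapshot("top"),cv2.COLOR_RGB2BGR))
cv2.imwrite("pics/s19.png",cv2.cvtColor(snapshot("scene"),cv2.COLOR_RGB2BGR))
a=cv2.imread('pics/top0.png');b=cv2.imread('pics/t19.png')
cv2.imwrite('pics/cmp.png',np.hstack([cv2.resize(i[140:310,110:220],None,fx=3.5,fy=3.5,interpolation=cv2.INTER_CUBIC) for i in(a,b)]))
E
```

```text
time: 35.32
position: [359.2, -308.9, 264.0]
orientation: [0.346, -0.6, 0.366, 0.622]
ft_force: [0.9, -0.1, 0.3]
opening: 1.002
t35.32 grasp pt [ 357.1 -309.4  213.1] jaw yaw 119.5 op 87.2 F [ 0.9 -0.1  0.3] q [-0.35  0.16 -0.39  0.03 -1.05 -0.71]
now-axes shift units [-0.64  8.21 -5.76] rot units [ 0.08  0.1  -0.34]
target-axes shift units [-0.9   8.19 -5.83] dist mm [-128.1 -271.6   26.9]
```

View pics/cmp.png

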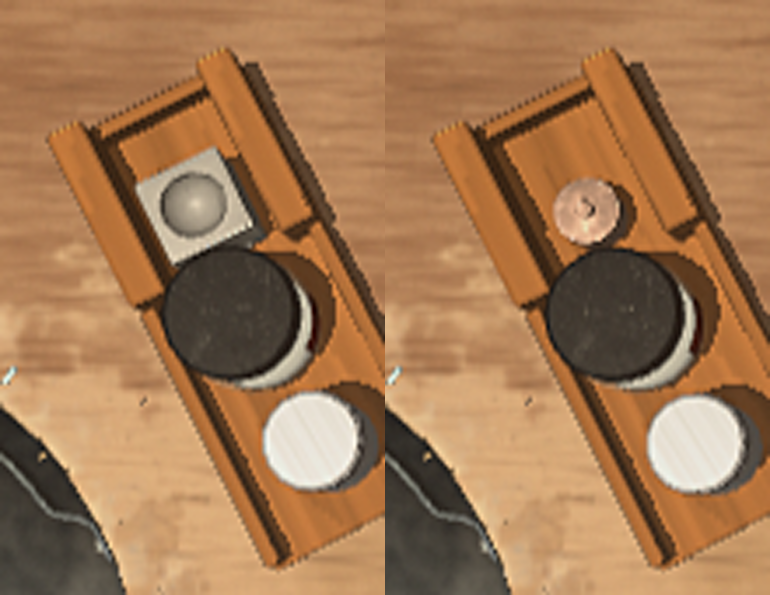

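View pics/t19.png

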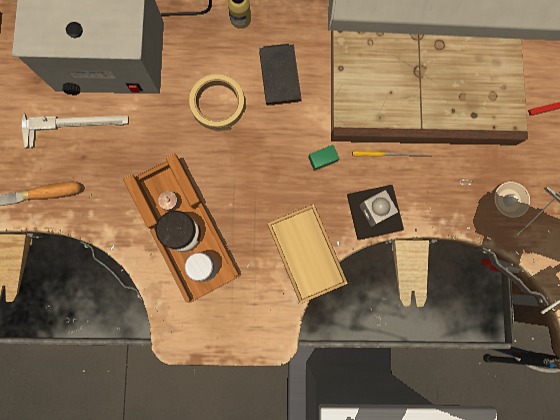

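View pics/s19.png

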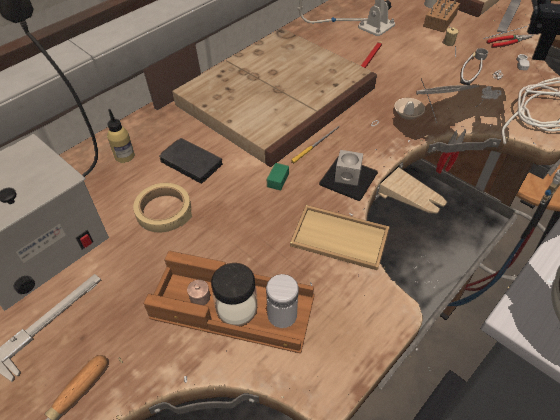

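```bash
python3 -c "
from cell import *
print(state()['qd'].round(3));print(job_done())"
```

```text
[ 0.049 -0.027 -0.011 -0.003  0.    -0.007]
the job is handed in; nothing more can be done
None
```

The job was done in the required order and handed in at about 35 s of the 134 s allowed. Nothing was knocked over, but `job_done()` reports no verdict, so these results come from my own last camera checks.

1. **Clearing the rack:** the canister and then the jar went onto the tray, both upright, while the block was still in the bay.
2. **Block:** it stands on the pad about 2 mm from the middle, measured with the wrist camera.
3. **Pot:** it stands upright in the back bay about 4 mm from the middle, also from the wrist camera.
4. **Putting back:** the jar and then the canister went back into the rack. Before-and-after top views put both within about 1–2 mm of where they started.

The gripper is open and well clear of everything, over empty worktop.

- **Camera disagreement:** position estimates from the different cameras differed by about 2–5 mm, most for the pot. That is well inside the 15 mm tolerance.
- **Drift:** the arm drifted up to about 6 mm while it held still or released an object. I corrected for this during the moves, and it moved no object noticeably.

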